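# Book out the sauce tins and one cracker carton

## Task

First book out the tins: stand every tin on the black strip in front of the stock reader with its yellow mark facing the reader squarely, and with all of them standing so, press the reader's green button. After that, tip the orange carton forward out of the packed rack until it leans on the front bar, and pull it free. Finish with all the tins and the orange carton standing upright inside the shallow pan, the other cartons still standing in their places, and the bowl, bottle and mug left alone.

Things in the scene. Friction and masses are not known exactly. Their poses are not given: they have to be found in the camera images.
- rack: aluminium carton rack, fixed. Origin: centre of its underside; +x to its back, -x to its open front, y along the row. Five cartons stand on its 12 mm floor side by side at 39 mm pitch, 1 mm gaps. Floor 112 mm (x) by 208 mm (y). At the back only a low lip (x = 49 to 55 mm) up to z = 52 mm: above it the cartons' backs are free. End cheeks up to z = 87 mm.
- rack_foot (a point): middle of the inner foot of the rack's front lip, at floor level (rack x = -48 mm, z = 12 mm), axes as the rack's. The lip is 10 mm high and stops the cartons' feet: a carton pushed forward (to -x) at the top of its back tilts about its lower front edge here
- rest_bar (a point): middle of the axis of the round rest bar, 10 mm thick, along the rack's whole front (rack x = -104 mm, z = 82 mm). A carton tilted forward passes its balance at about 31 degrees, then falls on by itself and leans on this bar, tilted 36 to 42 degrees, its top well in front of the row
- carton_orange: the orange carton (all orange with a white label patch on the front and back), 90 mm (x) by 38 mm (y) by 150 mm high, about 0.3 kg, rigid; in one of the three middle places of the row. Origin: centre of its underside, z up along its height, x as the rack's x while it stands there.
- carton_a: brown cardboard carton with white top, same size and axes as the orange one; stays in the rack
- carton_b: brown cardboard carton with white top, same size and axes as the orange one; stays in the rack
- carton_c: brown cardboard carton with white top, same size and axes as the orange one; stays in the rack
- carton_d: brown cardboard carton with white top, same size and axes as the orange one; stays in the rack
- reader: stock reader, fixed: grey block 50 mm (x) by 360 mm (y) by 50 mm high with a red window along its front. Origin: centre of its underside; its front face, with the window, is at x = -25 mm and looks along its own -x. In front of it a flat black strip is painted on the bench (no height), x = -40 to -120 mm, y = -180 to 180 mm; its centre line is x = -80 mm.
- go (a joint): the reader's green push button: 0 up, 0.006 m fully down; springs back; counts as pressed beyond 0.004 m; takes about 4 N
- go_top (a point): centre of the top of that round green button (30 mm across, on top of the reader, pressed straight down)
- pan: shallow open aluminium pan, fixed, 265 mm (x) by 162 mm (y) by 22 mm high outside, walls and floor 4 mm thick. Origin: centre of its underside, z up.
- tin0: upright tin, 58 mm across, 60 mm high, about 0.3 kg, steel with a blue band; origin: centre of its underside, z up, its +x axis points to its yellow mark. May be absent.
- tin0_mark (a point): centre of that tin's yellow mark: a 22 mm wide patch on its side (29 mm from the axis, half way up); a yellow stripe on the lid runs from the centre to the same side
- tin1: upright tin, 58 mm across, 60 mm high, about 0.3 kg, steel with a blue band; origin: centre of its underside, z up, its +x axis points to its yellow mark. May be absent.
- tin1_mark (a point): centre of that tin's yellow mark: a 22 mm wide patch on its side (29 mm from the axis, half way up); a yellow stripe on the lid runs from the centre to the same side
- tin2: upright tin, 58 mm across, 60 mm high, about 0.3 kg, steel with a blue band; origin: centre of its underside, z up, its +x axis points to its yellow mark. May be absent.
- tin2_mark (a point): centre of that tin's yellow mark: a 22 mm wide patch on its side (29 mm from the axis, half way up); a yellow stripe on the lid runs from the centre to the same side
- tin3: upright tin, 58 mm across, 60 mm high, about 0.3 kg, steel with a blue band; origin: centre of its underside, z up, its +x axis points to its yellow mark. May be absent.
- tin3_mark (a point): centre of that tin's yellow mark: a 22 mm wide patch on its side (29 mm from the axis, half way up); a yellow stripe on the lid runs from the centre to the same side
- bowl: steel bowl, 120 mm across, 60 mm high, bystander
- bottle: green glass bottle, 60 mm across, 160 mm high, bystander
- mug: white mug, 80 mm across, 90 mm high, bystander
Mind the look-alikes: they are no part of the job. Leave any pink or turquoise look-alike of the tin2 alone. Leave any turquoise look-alike of the tin0 alone.

How it is judged:
On the way, in this order (a step that is already met when the one before it is completed fails the run):
1. every tin stands on the strip, its mark facing the reader (x of tin0 in the frame of reader between -0.102 and -0.058 m and y of tin0 in the frame of reader between -0.175 and 0.175 m and x of each of tin0_mark, tin1_mark, tin2_mark, tin3_mark in the frame of reader above -0.08 m and angle between the x axis of each of tin0, tin1, tin2, tin3 and the x axis of reader, either way round below 0.3 rad and angle between each of tin0, tin1, tin2, tin3's own z axis and vertical below 0.15 rad and height (world z) of each of tin0, tin1, tin2, tin3 below 0.01 m and x of tin1 in the frame of reader between -0.102 and -0.058 m and y of tin1 in the frame of reader between -0.175 and 0.175 m and x of tin2 in the frame of reader between -0.102 and -0.058 m and y of tin2 in the frame of reader between -0.175 and 0.175 m and x of tin3 in the frame of reader between -0.102 and -0.058 m and y of tin3 in the frame of reader between -0.175 and 0.175 m), for 0.2 s.
2. the button is pressed while every tin stands so (all of step 1 and value of joint go above 0.004 m).
3. the orange carton is tilted forward in the rack, its foot still inside (angle between carton_orange's own z axis and vertical above 0.5 rad and z of carton_orange in the frame of rack below 0.055 m and x of carton_orange in the frame of rack between -0.07 and 0.03 m and y of carton_orange in the frame of rack between -0.07 and 0.07 m), for 0.1 s.
At the end, for the whole second after the job is handed in: Every tin and the orange carton stand upright inside the pan (tins tilted less than 0.15 rad, carton less than 0.12, undersides on its floor), released; the four other cartons stand in the rack within 30 mm of where they began, tilted less than 0.2 rad (x of tin0 in the frame of pan between -0.11 and 0.11 m and y of tin0 in the frame of pan between -0.06 and 0.06 m and z of each of tin0, tin1, tin2, tin3, carton_orange in the frame of pan below 0.015 m and angle between each of tin0, tin1, tin2, tin3's own z axis and vertical below 0.15 rad and x of tin1 in the frame of pan between -0.11 and 0.11 m and y of tin1 in the frame of pan between -0.06 and 0.06 m and x of tin2 in the frame of pan between -0.11 and 0.11 m and y of tin2 in the frame of pan between -0.06 and 0.06 m and x of tin3 in the frame of pan between -0.11 and 0.11 m and y of tin3 in the frame of pan between -0.06 and 0.06 m and x of carton_orange in the frame of pan between -0.115 and 0.115 m and y of carton_orange in the frame of pan between -0.065 and 0.065 m and angle between carton_orange's own z axis and vertical below 0.12 rad and angle between each of carton_a, carton_b, carton_c, carton_d's own z axis and vertical below 0.2 rad and distance of each of carton_a, carton_b, carton_c, carton_d from where it was at the start of the episode below 0.03 m); the robot touches nothing.
It fails at once if the bowl is disturbed (moved more than 40 mm) (distance of bowl from where it was at the start of the episode above 0.04 m).
It fails at once if the bottle is disturbed (moved more than 40 mm) (distance of bottle from where it was at the start of the episode above 0.04 m).
It fails at once if the mug is disturbed (moved more than 40 mm) (distance of mug from where it was at the start of the episode above 0.04 m).
Of tin0, tin1, tin2, tin3 only 2 to 3 are there at a start; the rules pass over those that are not, and their reading is None.
At some moment in a run one of tin0, tin1, tin2, tin3 may be knocked a few centimetres aside while the robot is not near it.
It also fails if it takes over 210 s, if anything falls off the work surface, if the arm or the gripper's body presses on something with over 40 N, if the wrist force passes 120 N, or if a joint passes its speed limit or range.

## Robot

A 6-joint arm with a two-finger parallel gripper is mounted at the origin on the work surface. World frame = base frame: x ahead of the robot, y to its left, z up, the work surface at z = 0. Lengths are in m, angles in rad, forces in N, time in s.
With the tool pointing down it reaches from about 0.325 to 0.9 m from the base axis. Payload 6.1 kg.
Tool frame: the origin (TCP) lies midway between the tips of the shut fingers; the grasp point (between the pads) lies 19 mm behind it; z points along the fingers, y is the line along which they close (so a half turn about z gives the same grasp; the last joint's range is limited). The gripper opens to 85 mm and grips with 20 to 120 N. Pads are 22 mm wide; open, the fingers measure 114 mm over their backs; the gripper's body (76 mm by 85 mm) begins 54 mm behind the grasp point. The pads swing forward as they close: fully open they stand 13 mm farther back than shut.
Start: joints at [1.124, 0.22, 1.526, -0, 1.395, -0.126], TCP at [0.197, 0.593, 0.231] pointing down, gripper open.
Joint ranges: [-2.98, 2.98], [-0.91, 2.08], [0.09, 2.57], [-1.24, 4.39], [0.2, 2.65], [-2.68, 2.68]. Speed limits (rad/s): [2.57, 2.57, 3.01, 3.14, 3.14, 3.14].

## Interface

Orientations are given as a unit quaternion [w, x, y, z].
In Python, from rig import r gives the robot as it stands.
- The arm moves only by the tool send_rows, never from a script. Its argument "rows" is one flat list of numbers, 7 for each row, row after row: the closure, from 0 (fully open) to 1 (shut), then the shift along the tool's x, y, z each as a share of 25 cm, from -1 to 1, then the turn, a rotation vector about the tool's x, y, z each as a share of pi rad, from -1 to 1. In form: [claw, dx, dy, dz, wx, wy, wz, claw, dx, dy, dz, wx, wy, wz, ...]. A call has 1 to 20 rows; each row is the pose to reach, as a shift and turn from the pose commanded when the call began, along the tool's axes at that moment, turning the shorter way round; what a row does not reach only later rows make up. A row lasts 1/8 s, in which the tool goes at most 62.5 mm and 10.7 degrees, less where a joint would pass 70% of its speed; a pose out of reach is approached as far as the arm can. A call with a number of a shift or a turn outside -1 to 1 is refused whole. A call with a gripper value outside its range is refused whole. The fingers move at their own pace and stop on an object; "squeeze" is the grip in N (left out, the last holds). Time passes only in rows, so rows that repeat a pose let the fingers close. It gives the time, the measured TCP pose, the force, the opening and the grip force at its end, in the units of the state.
- r.get_obs(): the state, without advancing time (a new reading comes with each control period).
- r.read_camera(name): name is "side" or "top"; returns a dict with "pixels" (480x640x3 uint8, red, green, blue), "camera_matrix" (3x3 intrinsics, pixels), "R" (3x3) and "t" (3): a world point X has camera coordinates R X + t. Camera axes: x right, y down, z forward; pixel columns grow to the right and rows downward; lengths in m; the calibration is good to about 2 mm. A picture is of the moment at which its call begins. There is no depth.
- r.close_job(): hands the job in; it is judged then, once.
The state is a dict: "t": time; "q": joint angles; "joint_velocities": joint speeds; "effort": joint torques, N m; "tool_pos": TCP position; "tool_rot": TCP orientation; "ft_force": force on the tool from outside, world axes, zero at the start; "moment": the same for the moment, N m; "opening": finger opening in m; "finger_force": force on a finger pad.
Only numpy, scipy, OpenCV 4.12 (cv2) and the standard library are available. Lean on these libraries where they do the work, as an engineer would, in place of code of your own. Each camera call takes 0.05 s, during which the arm holds its last target. There are 200 camera calls.

## Working session

There is one attempt and no reset: what is moved stays moved. The work goes in short steps, Python scripts to look and compute and a tool call to move; the robot and the scene stay as the last step left them, time stands still between calls to the robot, and variables do not carry over. Pictures are saved under pics/ and viewed, at most 14 in all, crops included, and the job is handed in when it is done.

Besides the shell and the picture viewer there is one more tool, called after "Call:" as name(argument=value, ...), one argument or row to a line, values as JSON. send_rows: Moves the arm, as the interface text tells. Its arguments: {"type":"object","properties":{"rows":{"type":"array"},"squeeze":{"type":"number"}},"required":["rows"]}

```bash
ls; mkdir -p pics; cat > h.py <<'E'
import sys; sys.path.insert(0,'.')
import numpy as np, cv2
from rig import r
def snap(n,f):
    c=r.read_camera(n); cv2.imwrite('pics/'+f,c['pixels'][:,:,::-1]); np.savez('pics/'+f+'.npz',**c); return c
def ray(c,u,v,z):
    K=np.array(c['camera_matrix']);R=np.array(c['R']);t=np.array(c['t'])
    d=R.T@np.linalg.solve(K,[u,v,1]);o=-R.T@t
    return o+d*(z-o[2])/d[2]
def proj(c,X):
    p=np.array(c['camera_matrix'])@(np.array(c['R'])@np.array(X)+np.array(c['t']));return p[:2]/p[2]
E
python3 - <<'E'
from h import *
for n in('top','side'):
    c=snap(n,n+'0.png');print(n,c['R'],c['t'],c['camera_matrix'])
print(r.get_obs())
E
```

```text
pics
top [[ 0.02274267 -0.99957892 -0.01802078]
 [-0.99719893 -0.02139644 -0.07166929]
 [ 0.07125354  0.01960026 -0.99726564]] [-0.03394169  0.50355268  1.01699686] [[477.41509032   0.         325.08356279]
 [  0.         477.41509032 232.55272086]
 [  0.           0.           1.        ]]
side [[ 0.96612614 -0.25744286  0.01798494]
 [-0.14993047 -0.61664586 -0.77283164]
 [ 0.21005032  0.74395636 -0.63435621]] [-0.49295944  0.11359785  1.259374  ] [[622.87310781   0.         326.03649234]
 [  0.         622.87310781 237.98369539]
 [  0.           0.           1.        ]]
{'t': 0.1, 'q': array([ 1.12388614e+00,  2.21167776e-01,  1.52748916e+00, -2.01369345e-05,
        1.39470055e+00, -1.26108917e-01]), 'joint_velocities': array([-1.63733404e-03, -1.12620641e-03, -1.50736532e-03,  7.84107469e-05,
        7.25841959e-04, -7.76127537e-04]), 'effort': array([ 2.25907177e-03, -4.98242784e+01, -3.90544546e+01, -8.44479814e-05,
        5.68458927e-03, -5.24453799e-05]), 'tool_pos': array([0.19685833, 0.59261622, 0.23029992]), 'tool_rot': array([-2.39869211e-04,  1.59711902e-01,  9.87163274e-01, -8.49248043e-04]), 'ft_force': array([-0.32771955,  0.4692577 , -0.25708948]), 'moment': array([0.04496337, 0.04496499, 0.00550769]), 'finger_force': 0.0, 'opening': 0.08531936999506043}
```

View pics/top0.png

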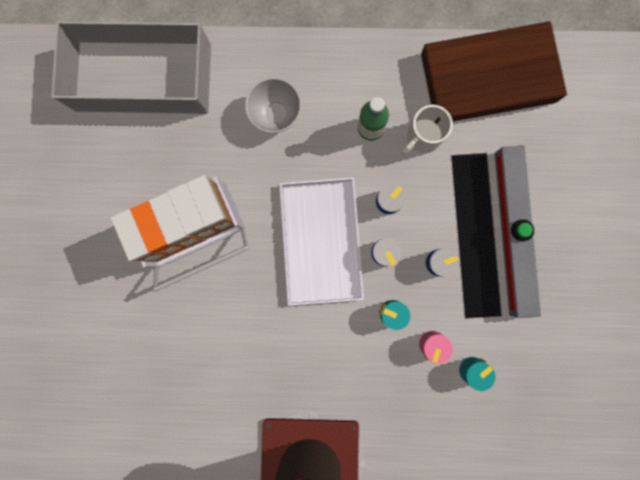

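View pics/side0.png

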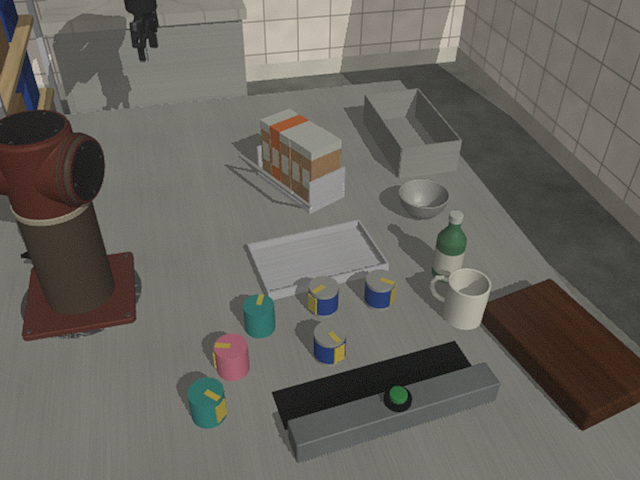

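The three blue-band steel tins are at top (389,199), (386,252), (441,262). The look-alikes are teal at (396,315) and (480,375) and pink at (437,348). The orange carton is at (147,227), second from the left end of the row. I'll enlarge to confirm.

```bash
python3 - <<'E'
from h import *
t=cv2.imread('pics/top0.png');
a=cv2.resize(t[130:340,360:560],None,fx=2.8,fy=2.8,interpolation=cv2.INTER_CUBIC)
cv2.imwrite('pics/c1.png',a)
b=cv2.resize(t[165:300,105:255],None,fx=4.4,fy=4.4,interpolation=cv2.INTER_CUBIC)
cv2.imwrite('pics/c2.png',b); print(a.shape,b.shape)
E
```

```text
(588, 560, 3) (594, 660, 3)
```

View pics/c1.png

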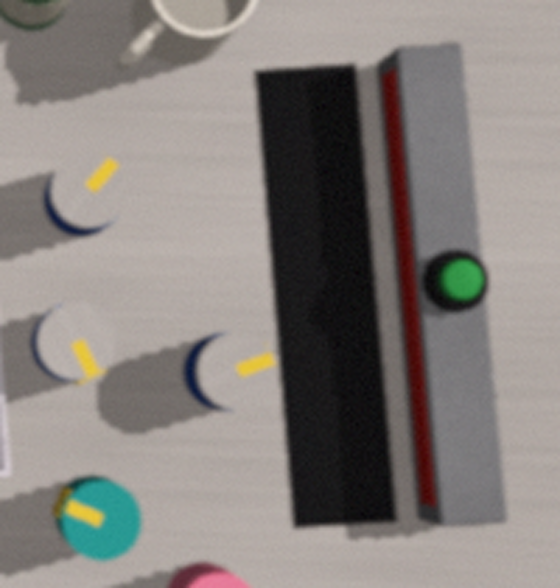

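View pics/c2.png

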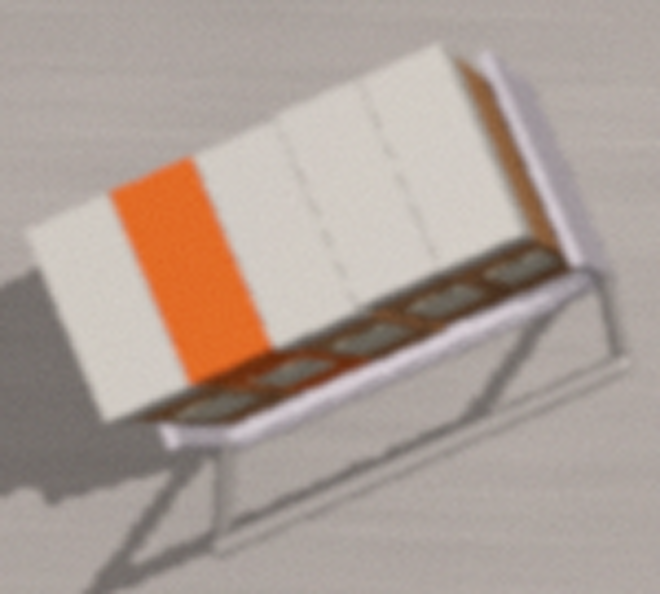

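```bash
cat > m.py <<'E'
from h import *
c=dict(np.load('pics/top0.png.npz')); s=dict(np.load('pics/side0.png.npz'))
f1=lambda x,y:(360+x/2.8,130+y/2.8); f2=lambda x,y:(105+x/4.4,165+y/4.4)
def fit(model,pts):
    m=np.array(model,float);p=np.array(pts)[:,:2];mc=m.mean(0);pc=p.mean(0)
    a=m-mc;b=p-pc;th=np.arctan2((a[:,0]*b[:,1]-a[:,1]*b[:,0]).sum(),(a*b).sum())
    R=np.array([[np.cos(th),-np.sin(th)],[np.sin(th),np.cos(th)]]);t=pc-R@mc
    return t,th,np.abs(a@R.T-b).max()
P=lambda l,f,z:[ray(c,*f(*q),z) for q in l]
id_=lambda x,y:(x,y)
# strip: upper-left(257,72)=> +x world; reader +x = world -y ; reader y=world +x
print('reader',fit([(-.12,.18),(-.04,.18),(-.04,-.18),(-.12,-.18)],P([(257,72),(355,66),(395,521),(295,527)],f1,0)))
print('button',ray(c,*f1(463,280),.06))
print('pan',fit([(.1325,.081),(.1325,-.081),(-.1325,-.081),(-.1325,.081)],P([(281,182),(354,179),(362,299),(289,304)],id_,.022)))
print('row',fit([(.045,.097),(.045,-.097),(-.045,-.097),(-.045,.097)],P([(25,232),(442,43),(530,235),(105,422)],f2,.162)))
print('or',fit([(.045,.019),(.045,-.019),(-.045,-.019),(-.045,.019)],P([(110,193),(190,157),(270,347),(193,383)],f2,.162)))
print('bar ends',P([(222,552),(627,363)],f2,.087))
hsv=cv2.cvtColor(c['pixels'],cv2.COLOR_RGB2HSV)
m=cv2.inRange(hsv,(20,110,120),(34,255,255))
n,l,st,ce=cv2.connectedComponentsWithStats(m)
for k in range(1,n):
    if st[k,4]<25: continue
    p=np.array([ray(c,x,y,.06)[:2] for y,x in np.argwhere(l==k)]);mu=p.mean(0)
    w,V=np.linalg.eigh(np.cov((p-mu).T));e=(p-mu)@V[:,1];print('stripe',ce[k],mu,np.ptp(e),V[:,1],st[k,4])
for q in [(87,188),(75,342),(232,372)]: print('lid',ray(c,*f1(*q),.06)[:2])
for nm,(u,v),z in [('bowl',(273,106),.06),('bottle',(377,104),.16),('mug',(433,124),.09)]: print(nm,ray(c,u,v,z)[:2])
E
python3 m.py
```

```text
reader (array([ 0.51422452, -0.43332296]), np.float64(-1.4857635319586413), np.float64(0.0015204928503572412))
button [ 0.51531087 -0.43682349  0.06      ]
pan (array([ 0.48665566, -0.01538485]), np.float64(0.08579158744000147), np.float64(0.0037075375176168768))
row (array([0.51523697, 0.27092692]), np.float64(0.4468592555505638), np.float64(0.0021946897105833557))
or (array([0.49855371, 0.30671056]), np.float64(0.4517670139865564), np.float64(0.001094073578733458))
bar ends [array([0.37481058, 0.31535177, 0.087     ]), array([0.46555053, 0.13211571, 0.087     ])]
stripe [395.93333333 192.01666667] [ 0.58908279 -0.1694798 ] 0.026869205796334145 [-0.75093478  0.66037638] 60
stripe [390.2        257.88333333] [ 0.45160424 -0.15933107] 0.026685067040988754 [-0.87882285 -0.4771482 ] 60
stripe [450.91935484 259.66129032] [ 0.45073928 -0.28417489] 0.026073037175416786 [-0.37562441  0.92677198] 62
stripe [389.38983051 312.72881356] [ 0.33932914 -0.15913348] 0.026425606084565754 [0.39211807 0.9199149 ] 59
stripe [436.06382979 355.38297872] [ 0.25576239 -0.25489175] 0.024290512966241344 [-0.94859727  0.31648574] 47
stripe [485.86567164 371.59701493] [ 0.22606351 -0.3554599 ] 0.02592769458080949 [-0.68658018  0.72705409] 67
lid [ 0.5781005 -0.1595018]
lid [ 0.4632973  -0.15213701]
lid [ 0.44379184 -0.2676713 ]
bowl [0.76812771 0.09307692]
bottle [ 0.74117605 -0.11875014]
mug [ 0.72578194 -0.23938423]
```

Confirmed: the three steel tins with a blue band are ours, the orange carton is in the second place from the left, and the front bar is on the robot's side. Positions are consistent across the lid and stripe checks. Next I'll plan the approach to tin A.

```bash
cat > p.py <<'E'
from h import *
from scipy.spatial.transform import Rotation as Ro
def Rt(yaw,tilt=0,ax=0):
    # tool y at 'yaw', tool z down; tilt about tool y (positive tips z)
    y=np.array([np.cos(yaw),np.sin(yaw),0]);z=np.array([0,0,-1.]);x=np.cross(y,z)
    return Ro.from_matrix(np.c_[x,y,z])*Ro.from_rotvec([0,tilt,0])
def state():
    o=r.get_obs();q=o['tool_rot'];return o,np.array(o['tool_pos']),Ro.from_quat([q[1],q[2],q[3],q[0]])
def plan(calls,start=None):
    o,p,R=state()
    if start: p,R=np.array(start[:3]),Rt(*start[3:])
    for rows in calls:
        for cl,pos,ori in rows:
            pos=np.array(pos);T=Rt(*ori)
            d=R.inv().apply(pos-p)/.25;w=(R.inv()*T).as_rotvec()/np.pi
            nr=max(np.linalg.norm(d)*4,np.linalg.norm(w)*180/10.7)
            print(cl,*(round(float(v),3)+0. for v in (*d,*w)),' minrows %.1f'%nr)
        print('--');p,R=pos,T
E
python3 - <<'E'
from p import *
A=(.578,-.16);y=.85
plan([[(0,(.3,.4,.23),(1.25,))],[(0,(.40,.16,.23),(1.1,))],[(0,(.5,-.05,.23),(1.0,))],
[(0,(*A,.12),(y,)),(0,(*A,.014),(y,)),(.9,(*A,.014),(y,))]])
E
```

```text
0 -0.634 -0.601 0.002 -0.001 0.0 0.0  minrows 3.5
--
0 -0.682 -0.785 0.0 0.0 0.0 0.048  minrows 4.2
--
0 -0.738 -0.567 0.0 0.0 0.0 0.032  minrows 3.7
--
0 -0.5 -0.202 0.44 0.0 0.0 0.048  minrows 2.8
0 -0.5 -0.202 0.864 0.0 0.0 0.048  minrows 4.1
0.9 -0.5 -0.202 0.864 0.0 0.0 0.048  minrows 4.1
--
```

Call:
send_rows(
  rows=[0,-0.634,-0.601,0,0,0,0,0,-0.634,-0.601,0,0,0,0,0,-0.634,-0.601,0,0,0,0,0,-0.634,-0.601,0,0,0,0,0,-0.634,-0.601,0,0,0,0],
  squeeze=40,
)

```text
t: 0.72
tool_pos: [0.3009, 0.3989, 0.2311]
tool_rot: [-0.0, 0.161, 0.987, -0.0]
ft_force: [-0.8, 0.6, 1.1]
opening: 0.0854
finger_force: 0.0
```

Call:
send_rows(
  rows=[0,-0.682,-0.785,0,0,0,0.048,0,-0.682,-0.785,0,0,0,0.048,0,-0.682,-0.785,0,0,0,0.048,0,-0.682,-0.785,0,0,0,0.048,0,-0.682,-0.785,0,0,0,0.048],
)

```text
t: 1.35
tool_pos: [0.4011, 0.1584, 0.2313]
tool_rot: [0.0, 0.236, 0.972, -0.0]
ft_force: [-0.4, 0.3, 0.6]
opening: 0.0853
finger_force: 0.0
```

Call:
send_rows(
  rows=[0,-0.738,-0.567,0,0,0,0.032,0,-0.738,-0.567,0,0,0,0.032,0,-0.738,-0.567,0,0,0,0.032,0,-0.738,-0.567,0,0,0,0.032,0,-0.738,-0.567,0,0,0,0.032,0,-0.738,-0.567,0,0,0,0.032],
)

```text
t: 2.1
tool_pos: [0.4999, -0.0478, 0.2308]
tool_rot: [-0.001, 0.282, 0.96, 0.0]
ft_force: [-0.4, -0.1, 0.0]
opening: 0.0851
finger_force: 0.0
```

```bash
python3 - <<'E'
from p import *
A=(.578,-.16);y=.85
o,p,R=state();print(o['t'],p,R.as_euler('zyx'))
D=(.627,-.343);y2=.085
plan([[(0,(*A,.12),(y,)),(0,(*A,.014),(y,)),(.9,(*A,.014),(y,))],
[(1,(*A,.12),(y,)),(1,(*D,.12),(y2,)),(1,(*D,.015),(y2,)),(0,(*D,.12),(y2,))]])
E
```

```text
2.1 [ 0.49988417 -0.047836    0.2307667 ] [-2.57052558e+00 -1.24411037e-03 -3.14033591e+00]
0 -0.506 -0.209 0.442 0.0 -0.001 0.048  minrows 2.8
0 -0.507 -0.209 0.866 0.0 -0.001 0.048  minrows 4.1
0.9 -0.507 -0.209 0.866 0.0 -0.001 0.048  minrows 4.1
--
1 0.0 0.0 -0.424 0.0 0.0 0.0  minrows 1.7
1 -0.63 -0.421 -0.424 0.0 0.0 0.244  minrows 4.1
1 -0.63 -0.421 -0.004 0.0 0.0 0.244  minrows 4.1
0 -0.63 -0.421 -0.424 0.0 0.0 0.244  minrows 4.1
--
```

Call:
send_rows(
  rows=[0,-0.506,-0.209,0.442,0,0,0.048,0,-0.506,-0.209,0.442,0,0,0.048,0,-0.506,-0.209,0.442,0,0,0.048,0,-0.506,-0.209,0.442,0,0,0.048,0,-0.506,-0.209,0.65,0,0,0.048,0,-0.506,-0.209,0.866,0,0,0.048,0,-0.506,-0.209,0.866,0,0,0.048,1,-0.506,-0.209,0.866,0,0,0.048,1,-0.506,-0.209,0.866,0,0,0.048,1,-0.506,-0.209,0.866,0,0,0.048,1,-0.506,-0.209,0.866,0,0,0.048,1,-0.506,-0.209,0.866,0,0,0.048,1,-0.506,-0.209,0.866,0,0,0.048],
)

```text
t: 3.72
tool_pos: [0.5809, -0.1625, 0.0189]
tool_rot: [0.003, 0.354, 0.935, 0.0]
ft_force: [-0.2, 3.0, 8.4]
opening: 0.0572
finger_force: 43.7
```

Call:
send_rows(
  rows=[1,0,0,-0.2,0,0,0,1,0,0,-0.424,0,0,0,1,0,0,-0.424,0,0,0,1,-0.63,-0.421,-0.424,0,0,0.244,1,-0.63,-0.421,-0.424,0,0,0.244,1,-0.63,-0.421,-0.424,0,0,0.244,1,-0.63,-0.421,-0.424,0,0,0.244,1,-0.63,-0.421,-0.424,0,0,0.244,1,-0.63,-0.421,-0.424,0,0,0.244,1,-0.63,-0.421,-0.424,0,0,0.244],
)

```text
t: 4.97
tool_pos: [0.6266, -0.344, 0.121]
tool_rot: [-0.0, 0.677, 0.736, 0.0]
ft_force: [-0.5, -0.2, -2.1]
opening: 0.0572
finger_force: 44.4
```

```bash
python3 - <<'E'
from p import *
snap('side','side1.png');snap('top','top1.png')
a=cv2.imread('pics/side1.png')[200:470,180:520];b=cv2.imread('pics/top1.png')[130:400,340:560]
cv2.imwrite('pics/m1.png',cv2.resize(np.hstack([a,b]),None,fx=1.42,fy=1.42))
o,p,R=state();print(o['t'],p,R.as_euler('zyx'),o['opening'],o['ft_force'])
E
```

```text
5.075 [ 0.62672229 -0.34429378  0.12118798] [-1.65440484e+00  2.50893052e-04  3.14135125e+00] 0.057312201475663044 [-0.1749825  -0.317331   -2.29404357]
```

View pics/m1.png

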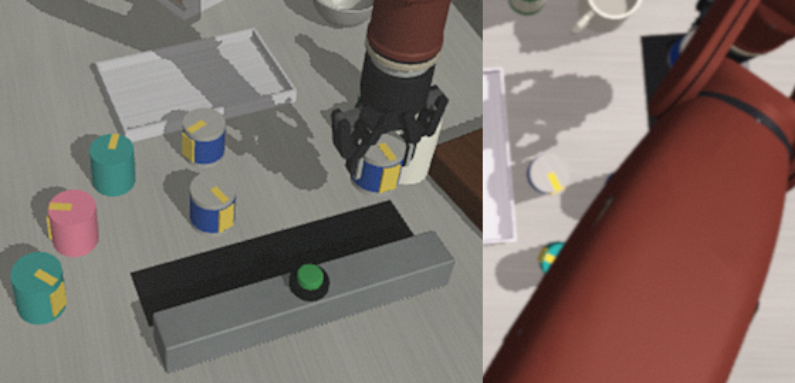

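Tin A is held upright with the fingers along the strip (side crop at 378,165), so I'll lower and release it.

Call:
send_rows(
  rows=[1,0,0,0.2,0,0,0,1,0,0,0.36,0,0,0,1,0,0,0.402,0,0,0,1,0,0,0.402,0,0,0,0,0,0,0.402,0,0,0,0,0,0,0.402,0,0,0,0,0,0,0.402,0,0,0,0,0,0,0.402,0,0,0,0,0,0,0.2,0,0,0,0,0,0,0,0,0,0,0,0,0,0,0,0,0],
)

```text
t: 6.45
tool_pos: [0.6299, -0.3474, 0.1278]
tool_rot: [0.006, 0.678, 0.735, 0.001]
ft_force: [-0.0, -0.5, -0.1]
opening: 0.0856
finger_force: 0.0
```

```bash
python3 - <<'E'
from p import *
o,p,R=state();print(o['t'],p)
A=(.464,-.1525);y=-.5
D=(.507,-.354);y2=.658
plan([[(0,(*A,.12),(y,)),(0,(*A,.022),(y,)),(.9,(*A,.022),(y,))],
[(1,(*A,.12),(y,)),(1,(*D,.12),(y2,)),(1,(*D,.023),(y2,)),(0,(*D,.12),(y2,))]],(.627,-.343,.12,.085))
E
```

```text
6.45 [ 0.62988515 -0.34741318  0.12784817]
0 0.815 -0.585 0.0 0.0 0.0 0.186  minrows 4.0
0 0.815 -0.585 0.392 0.0 0.0 0.186  minrows 4.3
0.9 0.815 -0.585 0.392 0.0 0.0 0.186  minrows 4.3
--
1 0.0 0.0 -0.392 0.0 0.0 0.0  minrows 1.6
1 -0.625 0.537 -0.392 0.0 0.0 -0.369  minrows 6.2
1 -0.625 0.537 -0.004 0.0 0.0 -0.369  minrows 6.2
0 -0.625 0.537 -0.392 0.0 0.0 -0.369  minrows 6.2
--
```

Call:
send_rows(
  rows=[0,0.815,-0.585,0,0,0,0.186,0,0.815,-0.585,0,0,0,0.186,0,0.815,-0.585,0,0,0,0.186,0,0.815,-0.585,0,0,0,0.186,0,0.815,-0.585,0,0,0,0.186,0,0.815,-0.585,0,0,0,0.186,0,0.815,-0.585,0.2,0,0,0.186,0,0.815,-0.585,0.392,0,0,0.186,0,0.815,-0.585,0.392,0,0,0.186,0,0.815,-0.585,0.392,0,0,0.186,1,0.815,-0.585,0.392,0,0,0.186,1,0.815,-0.585,0.392,0,0,0.186,1,0.815,-0.585,0.392,0,0,0.186,1,0.815,-0.585,0.392,0,0,0.186,1,0.815,-0.585,0.392,0,0,0.186,1,0.815,-0.585,0.392,0,0,0.186],
)

```text
t: 8.45
tool_pos: [0.4657, -0.1547, 0.025]
tool_rot: [0.002, 0.861, 0.509, 0.001]
ft_force: [-1.4, 0.7, 5.6]
opening: 0.0571
finger_force: 42.0
```

Call:
send_rows(
  rows=[1,0,0,-0.2,0,0,0,1,0,0,-0.392,0,0,0,1,-0.625,0.537,-0.392,0,0,-0.369,1,-0.625,0.537,-0.392,0,0,-0.369,1,-0.625,0.537,-0.392,0,0,-0.369,1,-0.625,0.537,-0.392,0,0,-0.369,1,-0.625,0.537,-0.392,0,0,-0.369,1,-0.625,0.537,-0.392,0,0,-0.369,1,-0.625,0.537,-0.392,0,0,-0.369,1,-0.625,0.537,-0.392,0,0,-0.369,1,-0.625,0.537,-0.392,0,0,-0.369,1,-0.625,0.537,-0.2,0,0,-0.369,1,-0.625,0.537,-0.04,0,0,-0.369,1,-0.625,0.537,0.014,0,0,-0.369,1,-0.625,0.537,0.014,0,0,-0.369],
)

```text
t: 10.32
tool_pos: [0.507, -0.3564, 0.0218]
tool_rot: [0.0, 0.442, 0.897, -0.001]
ft_force: [-4.7, 2.2, 9.3]
opening: 0.0576
finger_force: 51.4
```

Call:
send_rows(
  rows=[1,0,0,-0.016,0,0,0,0,0,0,-0.016,0,0,0,0,0,0,-0.016,0,0,0,0,0,0,-0.016,0,0,0,0,0,0,-0.016,0,0,0,0,0,0,-0.2,0,0,0,0,0,0,-0.406,0,0,0,0,0,0,-0.406,0,0,0,0,0,0,-0.406,0,0,0],
)

```text
t: 11.45
tool_pos: [0.5063, -0.3553, 0.1205]
tool_rot: [-0.0, 0.442, 0.897, 0.0]
ft_force: [0.6, -0.3, -0.1]
opening: 0.0854
finger_force: 0.0
```

```bash
python3 - <<'E'
from p import *
snap('side','side2.png')
a=cv2.imread('pics/side2.png')[200:470,180:520]
cv2.imwrite('pics/m2.png',cv2.resize(a,None,fx=1.8,fy=1.8))
o,p,R=state();print(o['t'],p)
A=(.4455,-.271);y=.385
D=(.388,-.364);y2=.085
plan([[(0,(*A,.12),(y,)),(0,(*A,.022),(y,)),(.9,(*A,.022),(y,))],
[(1,(*A,.12),(y,)),(1,(*D,.12),(y2,)),(1,(*D,.0255),(y2,)),(0,(*D,.14),(y2,))]],(.507,-.354,.12,.658))
E
```

```text
11.5 [ 0.50575419 -0.35483661  0.1194064 ]
0 0.413 0.008 0.0 0.0 0.0 0.087  minrows 1.7
0 0.413 0.008 0.392 0.0 0.0 0.087  minrows 2.3
0.9 0.413 0.008 0.392 0.0 0.0 0.087  minrows 2.3
--
1 0.0 0.0 -0.392 0.0 0.0 0.0  minrows 1.6
1 -0.258 -0.353 -0.392 0.0 0.0 0.095  minrows 2.3
1 -0.258 -0.353 -0.014 0.0 0.0 0.095  minrows 1.8
0 -0.258 -0.353 -0.472 0.0 0.0 0.095  minrows 2.6
--
```

View pics/m2.png

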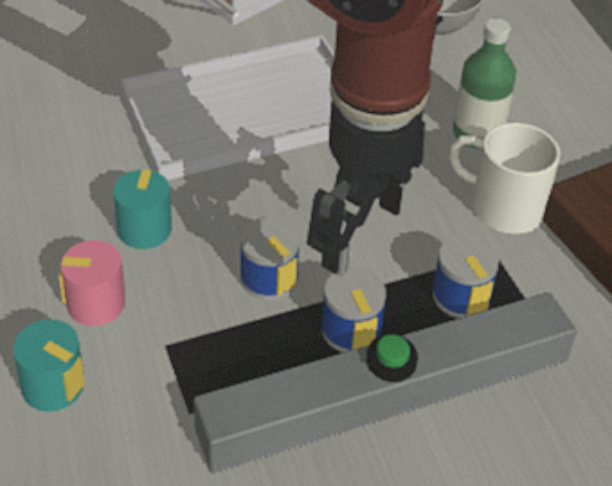

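Tins A (466,280) and B (355,308) stand on the strip facing the reader, and tin C (270,262) is untouched.

Call:
send_rows(
  rows=[0,0.413,0.008,0,0,0,0.087,0,0.413,0.008,0,0,0,0.087,0,0.413,0.008,0,0,0,0.087,0,0.413,0.008,0.2,0,0,0.087,0,0.413,0.008,0.392,0,0,0.087,0,0.413,0.008,0.392,0,0,0.087,0,0.413,0.008,0.392,0,0,0.087,1,0.413,0.008,0.392,0,0,0.087,1,0.413,0.008,0.392,0,0,0.087,1,0.413,0.008,0.392,0,0,0.087,1,0.413,0.008,0.392,0,0,0.087,1,0.413,0.008,0.392,0,0,0.087,1,0.413,0.008,0.392,0,0,0.087],
)

```text
t: 13.12
tool_pos: [0.4465, -0.2738, 0.0251]
tool_rot: [0.002, 0.56, 0.829, -0.0]
ft_force: [-0.6, -0.6, 6.5]
opening: 0.0567
finger_force: 42.5
```

Call:
send_rows(
  rows=[1,0,0,-0.2,0,0,0,1,0,0,-0.392,0,0,0,1,-0.258,-0.353,-0.392,0,0,0.095,1,-0.258,-0.353,-0.392,0,0,0.095,1,-0.258,-0.353,-0.392,0,0,0.095,1,-0.258,-0.353,-0.392,0,0,0.095,1,-0.258,-0.353,-0.2,0,0,0.095,1,-0.258,-0.353,-0.05,0,0,0.095,1,-0.258,-0.353,-0.014,0,0,0.095,1,-0.258,-0.353,-0.014,0,0,0.095,0,-0.258,-0.353,-0.014,0,0,0.095,0,-0.258,-0.353,-0.014,0,0,0.095,0,-0.258,-0.353,-0.014,0,0,0.095,0,-0.258,-0.353,-0.014,0,0,0.095,0,-0.258,-0.353,-0.2,0,0,0.095,0,-0.258,-0.353,-0.472,0,0,0.095,0,-0.258,-0.353,-0.472,0,0,0.095,0,-0.258,-0.353,-0.472,0,0,0.095],
)

```text
t: 15.38
tool_pos: [0.3875, -0.3656, 0.1413]
tool_rot: [0.001, 0.677, 0.736, -0.0]
ft_force: [-0.4, -0.0, -0.5]
opening: 0.0853
finger_force: 0.0
```

```bash
python3 - <<'E'
from p import *
o,p,R=state();print(o['t'],p)
B=(.5148,-.4355);y=.085
plan([[(1,(*B,.14),(y,)),(1,(*B,.085),(y,))],[(1,(*B,.06),(y,)),(1,(*B,.052),(y,)),(1,(*B,.12),(y,))]],(.388,-.364,.14,.085))
E
```

```text
15.375 [ 0.38750806 -0.36559872  0.14132451]
1 -0.328 0.481 0.0 0.0 0.0 0.0  minrows 2.3
1 -0.328 0.481 0.22 0.0 0.0 0.0  minrows 2.5
--
1 0.0 0.0 0.1 0.0 0.0 0.0  minrows 0.4
1 0.0 0.0 0.132 0.0 0.0 0.0  minrows 0.5
1 0.0 0.0 -0.14 0.0 0.0 0.0  minrows 0.6
--
```

Call:
send_rows(
  rows=[1,-0.328,0.481,0,0,0,0,1,-0.328,0.481,0,0,0,0,1,-0.328,0.481,0,0,0,0,1,-0.328,0.481,0,0,0,0,1,-0.328,0.481,0,0,0,0,1,-0.328,0.481,0,0,0,0],
)

```text
t: 16.12
tool_pos: [0.513, -0.4363, 0.1404]
tool_rot: [-0.001, 0.677, 0.736, 0.0]
ft_force: [-0.6, 0.3, -0.2]
opening: 0.0001
finger_force: 0.0
```

```bash
python3 - <<'E'
from p import *
snap('side','side3.png')
a=cv2.imread('pics/side3.png')[200:470,180:520]
cv2.imwrite('pics/m3.png',cv2.resize(a,None,fx=1.8,fy=1.8))
E
```

```text
(no output)
```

View pics/m3.png

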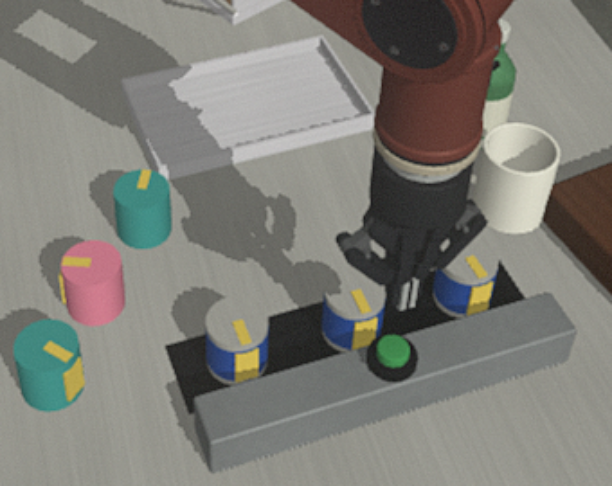

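All three tins are on the strip with their stripes pointing at the reader: C at (237,342), B at (353,312) and A at (466,283). Pressing the button now.

Call:
send_rows(
  rows=[1,0,0,0.2,0,0,0,1,0,0,0.28,0,0,0,1,0,0,0.3,0,0,0,1,0,0,0.32,0,0,0,1,0,0,0.33,0,0,0,1,0,0,0.34,0,0,0,1,0,0,0.34,0,0,0,1,0,0,0.34,0,0,0],
)

```text
t: 17.18
tool_pos: [0.5134, -0.4363, 0.0651]
tool_rot: [-0.001, 0.676, 0.737, -0.0]
ft_force: [-21.4, 20.8, 48.0]
opening: -0.0002
finger_force: 24.2
```

```bash
python3 - <<'E'
from p import *
c=snap('side','side4.png');s=np.load('pics/side3.png.npz')
for q in (s,c):
    P=q['pixels'][370:430,370:430].astype(int);g=(P[:,:,1]>P[:,:,0]+40)&(P[:,:,1]>P[:,:,2]+20)
    ii=np.argwhere(g);print(len(ii),ii.min(0)+370,ii.max(0)+370,ii.mean(0)+370)
A=cv2.imread('pics/side3.png')[350:430,350:450];B=cv2.imread('pics/side4.png')[350:430,350:450]
cv2.imwrite('pics/m4.png',cv2.resize(np.hstack([A,B]),None,fx=4,fy=4,interpolation=2))
E
```

```text
265 [386 390] [403 407] [394.50566038 398.33584906]
47 [394 390] [403 407] [400.38297872 396.38297872]
```

View pics/m4.png

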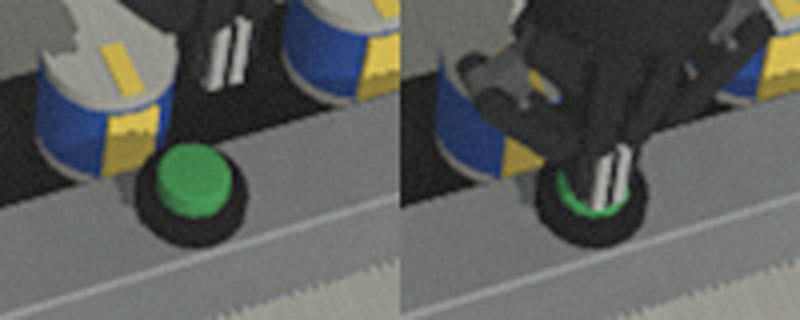

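The button is pressed flush: its green rim is nearly gone next to the housing in the right half. Next I'll raise the tool and refine the pan pose.

Call:
send_rows(
  rows=[1,0,0,-0.2,0,0,0,1,0,0,-0.34,0,0,0,0,0.328,-0.481,-0.34,0,0,0,0,0.328,-0.481,-0.34,0,0,0,0,0.328,-0.481,-0.34,0,0,0,0,0.328,-0.481,-0.34,0,0,0,0,0.328,-0.481,-0.34,0,0,0],
)

```text
t: 18.1
tool_pos: [0.3883, -0.3663, 0.142]
tool_rot: [0.001, 0.677, 0.736, -0.0]
ft_force: [0.0, -0.6, 0.8]
opening: 0.0857
finger_force: 0.0
```

```bash
cat > s.py <<'E'
from p import *
def stripes(n,f):
    c=snap(n,f);hsv=cv2.cvtColor(c['pixels'],cv2.COLOR_RGB2HSV)
    m=cv2.inRange(hsv,(20,90,150),(34,255,255));nn,l,st,ce=cv2.connectedComponentsWithStats(m)
    for k in range(1,nn):
        if st[k,4]>=20: print(n,ce[k].round(1),st[k,4],ray(c,*ce[k],.06)[:2].round(3))
    return c
E
python3 - <<'E'
from s import *
stripes('side','side5.png')
c=dict(np.load('pics/top0.png.npz'));P=c['pixels'].astype(int)
hsv=cv2.cvtColor(c['pixels'],cv2.COLOR_RGB2HSV)
g=cv2.GaussianBlur(cv2.cvtColor(c['pixels'],cv2.COLOR_RGB2GRAY),(3,3),0)
a=cv2.resize(c['pixels'][165:320,265:375,::-1],None,fx=3.8,fy=3.8,interpolation=cv2.INTER_CUBIC);cv2.imwrite('pics/pan.png',a)
o,p,R=state();print(o['t'],p)
print('model corners',[proj(c,(.4867+np.cos(.0858)*x-np.sin(.0858)*y,-.0154+np.sin(.0858)*x+np.cos(.0858)*y,.022)).round(1) for x,y in [(.1325,.081),(.1325,-.081),(-.1325,-.081),(-.1325,.081)]])
E
```

```text
side [222.2 345. ] 58 [ 0.254 -0.255]
side [444.3 347.8] 73 [ 0.628 -0.355]
side [214.3 360.7] 31 [ 0.236 -0.287]
side [446.8 362.9] 111 [ 0.619 -0.387]
side [380. 367.] 78 [ 0.506 -0.368]
side [383.3 380.3] 69 [ 0.502 -0.396]
side [313.9 384.2] 85 [ 0.389 -0.375]
side [211.7 394.9] 85 [ 0.224 -0.355]
side [317.1 400.2] 134 [ 0.386 -0.407]
side [220.8 410.6] 162 [ 0.234 -0.389]
18.15 [ 0.3884261  -0.36628004  0.14171472]
model corners [array([280.5, 182.2]), array([354.8, 177.3]), array([363.2, 299.9]), array([287.5, 304.6])]
```

View pics/pan.png

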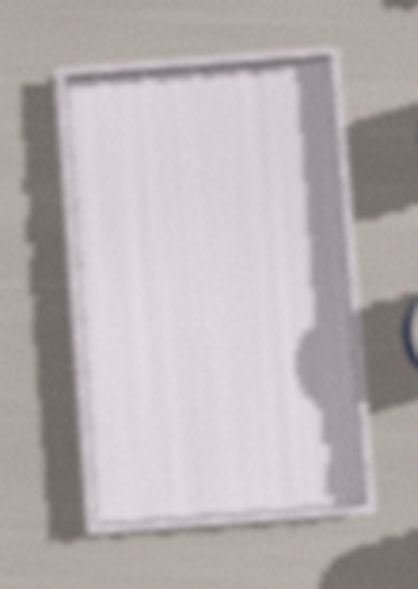

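Pan corners are (280,183), (354.5,178), (363,299.5) and (289,305), giving centre (0.486,-0.0165) and yaw 0.088. The tins have not moved on the strip.

```bash
python3 - <<'E'
from p import *
s=(.388,-.364,.14,.085)
for S,D in [((.388,-.362),(.3914,-.0249)),((.506,-.354),(.4561,-.0191)),((.627,-.342),(.5209,-.0134))]:
    y,y2=.085,-1.483; mid=(S[0]*.45+D[0]*.55,S[1]*.45+D[1]*.55); ym=-.7
    plan([[(0,(*S,.14),(y,)),(0,(*S,.022),(y,))],[(1,(*S,.14),(y,)),(1,(*mid,.14),(ym,))],[(1,(*D,.14),(y2,)),(1,(*D,.03),(y2,)),(0,(*D,.14),(y2,))],
    [(0,(S[0]+.09,-.22,.14),(-.6,))]],s);s=(S[0]+.09,-.22,.14,-.6)
E
```

```text
0 0.008 0.001 0.0 0.0 0.0 0.0  minrows 0.0
0 0.008 0.001 0.472 0.0 0.0 0.0  minrows 1.9
--
1 0.0 0.0 -0.472 0.0 0.0 0.0  minrows 1.9
1 0.738 0.07 -0.472 0.0 0.0 0.25  minrows 4.2
--
1 0.468 -0.386 0.0 0.0 0.0 0.249  minrows 4.2
1 0.468 -0.386 0.44 0.0 0.0 0.249  minrows 4.2
0 0.468 -0.386 0.0 0.0 0.0 0.249  minrows 4.2
--
0 0.277 0.808 0.0 0.0 0.0 -0.281  minrows 4.7
--
0 -0.379 0.395 0.0 0.0 0.0 -0.218  minrows 3.7
0 -0.379 0.395 0.472 0.0 0.0 -0.218  minrows 3.7
--
1 0.0 0.0 -0.472 0.0 0.0 0.0  minrows 1.9
1 0.743 -0.047 -0.472 0.0 0.0 0.25  minrows 4.2
--
1 0.403 -0.457 0.0 0.0 0.0 0.249  minrows 4.2
1 0.403 -0.457 0.44 0.0 0.0 0.249  minrows 4.2
0 0.403 -0.457 0.0 0.0 0.0 0.249  minrows 4.2
--
0 0.487 0.85 0.0 0.0 0.0 -0.281  minrows 4.7
--
0 -0.333 0.378 0.0 0.0 0.0 -0.218  minrows 3.7
0 -0.333 0.378 0.472 0.0 0.0 -0.218  minrows 3.7
--
1 0.0 0.0 -0.472 0.0 0.0 0.0  minrows 1.9
1 0.74 -0.171 -0.472 0.0 0.0 0.25  minrows 4.2
--
1 0.329 -0.527 0.0 0.0 0.0 0.249  minrows 4.2
1 0.329 -0.527 0.44 0.0 0.0 0.249  minrows 4.2
0 0.329 -0.527 0.0 0.0 0.0 0.249  minrows 4.2
--
0 0.709 0.892 0.0 0.0 0.0 -0.281  minrows 4.7
--
```

Call:
send_rows(
  rows=[0,0.008,0,0.2,0,0,0,0,0.008,0,0.4,0,0,0,0,0.008,0,0.472,0,0,0,0,0.008,0,0.472,0,0,0,1,0.008,0,0.472,0,0,0,1,0.008,0,0.472,0,0,0,1,0.008,0,0.472,0,0,0,1,0.008,0,0.472,0,0,0,1,0.008,0,0.472,0,0,0,1,0.008,0,0.472,0,0,0],
)

```text
t: 19.4
tool_pos: [0.3885, -0.365, 0.0252]
tool_rot: [0.002, 0.677, 0.736, -0.0]
ft_force: [0.2, -1.0, 6.5]
opening: 0.0574
finger_force: 43.1
```

Call:
send_rows(
  rows=[1,0,0,-0.2,0,0,0,1,0,0,-0.472,0,0,0,1,0,0,-0.472,0,0,0,1,0.738,0.07,-0.472,0,0,0.25,1,0.738,0.07,-0.472,0,0,0.25,1,0.738,0.07,-0.472,0,0,0.25,1,0.738,0.07,-0.472,0,0,0.25,1,0.738,0.07,-0.472,0,0,0.25,1,0.738,0.07,-0.472,0,0,0.25],
)

```text
t: 20.52
tool_pos: [0.3884, -0.1773, 0.1399]
tool_rot: [-0.001, 0.907, 0.422, -0.0]
ft_force: [0.4, 0.2, -2.9]
opening: 0.0567
finger_force: 44.9
```

Call:
send_rows(
  rows=[1,0.468,-0.386,0,0,0,0.249,1,0.468,-0.386,0,0,0,0.249,1,0.468,-0.386,0,0,0,0.249,1,0.468,-0.386,0,0,0,0.249,1,0.468,-0.386,0,0,0,0.249,1,0.468,-0.386,0,0,0,0.249,1,0.468,-0.386,0.2,0,0,0.249,1,0.468,-0.386,0.4,0,0,0.249,1,0.468,-0.386,0.44,0,0,0.249,1,0.468,-0.386,0.44,0,0,0.249,0,0.468,-0.386,0.44,0,0,0.249,0,0.468,-0.386,0.44,0,0,0.249,0,0.468,-0.386,0.44,0,0,0.249,0,0.468,-0.386,0.44,0,0,0.249,0,0.468,-0.386,0.2,0,0,0.249,0,0.468,-0.386,0,0,0,0.249,0,0.468,-0.386,0,0,0,0.249,0,0.468,-0.386,0,0,0,0.249],
)

```text
t: 22.78
tool_pos: [0.3906, -0.0263, 0.1405]
tool_rot: [0.0, 0.999, 0.044, 0.0]
ft_force: [-0.3, 0.7, 0.1]
opening: 0.0857
finger_force: 0.0
```

```bash
python3 - <<'E'
from s import *
stripes('side','side6.png');stripes('top','top6.png')
E
```

```text
side [269.1 249.7] 42 [ 0.382 -0.023]
side [259.6 298.9] 38 [ 0.337 -0.159]
side [222.1 345. ] 60 [ 0.254 -0.255]
side [444.5 347.9] 54 [ 0.629 -0.356]
side [446.9 362.8] 88 [ 0.62  -0.387]
side [380.4 367. ] 63 [ 0.506 -0.368]
side [383.6 380.2] 45 [ 0.503 -0.395]
side [211.8 394.9] 73 [ 0.224 -0.356]
side [220.9 410.3] 109 [ 0.234 -0.388]
top [485.4 174.3] 73 [ 0.63  -0.355]
top [492. 233.] 69 [ 0.508 -0.368]
top [389.5 312.7] 64 [ 0.339 -0.159]
top [436.  355.3] 51 [ 0.256 -0.255]
top [485.9 371.5] 70 [ 0.226 -0.355]
```

Call:
send_rows(
  rows=[0,0.277,0.808,0,0,0,-0.281,0,0.277,0.808,0,0,0,-0.281,0,0.277,0.808,0,0,0,-0.281,0,0.277,0.808,0,0,0,-0.281,0,0.277,0.808,0,0,0,-0.281,0,0.277,0.808,0,0,0,-0.281],
)

```text
t: 23.62
tool_pos: [0.4763, -0.2212, 0.1387]
tool_rot: [-0.002, 0.885, 0.465, -0.001]
ft_force: [-0.1, 0.5, 0.3]
opening: 0.0851
finger_force: 0.0
```

Call:
send_rows(
  rows=[0,-0.379,0.395,0,0,0,-0.218,0,-0.379,0.395,0,0,0,-0.218,0,-0.379,0.395,0,0,0,-0.218,0,-0.379,0.395,0,0,0,-0.218,0,-0.379,0.395,0,0,0,-0.218,0,-0.379,0.395,0.2,0,0,-0.218,0,-0.379,0.395,0.4,0,0,-0.218,0,-0.379,0.395,0.472,0,0,-0.218,0,-0.379,0.395,0.472,0,0,-0.218,1,-0.379,0.395,0.472,0,0,-0.218,1,-0.379,0.395,0.472,0,0,-0.218,1,-0.379,0.395,0.472,0,0,-0.218,1,-0.379,0.395,0.472,0,0,-0.218,1,-0.379,0.395,0.472,0,0,-0.218,1,-0.379,0.395,0.472,0,0,-0.218],
)

```text
t: 25.5
tool_pos: [0.5069, -0.3569, 0.0256]
tool_rot: [0.002, 0.677, 0.736, -0.0]
ft_force: [-0.7, 0.3, 6.4]
opening: 0.0567
finger_force: 43.8
```

Call:
send_rows(
  rows=[1,0,0,-0.2,0,0,0,1,0,0,-0.472,0,0,0,1,0,0,-0.472,0,0,0,1,0.743,-0.047,-0.472,0,0,0.25,1,0.743,-0.047,-0.472,0,0,0.25,1,0.743,-0.047,-0.472,0,0,0.25,1,0.743,-0.047,-0.472,0,0,0.25,1,0.743,-0.047,-0.472,0,0,0.25,1,0.743,-0.047,-0.472,0,0,0.25],
)

```text
t: 26.62
tool_pos: [0.4772, -0.1708, 0.1398]
tool_rot: [-0.001, 0.907, 0.422, -0.001]
ft_force: [-0.3, 0.6, -3.8]
opening: 0.0569
finger_force: 45.0
```

Call:
send_rows(
  rows=[1,0.403,-0.457,0,0,0,0.249,1,0.403,-0.457,0,0,0,0.249,1,0.403,-0.457,0,0,0,0.249,1,0.403,-0.457,0,0,0,0.249,1,0.403,-0.457,0,0,0,0.249,1,0.403,-0.457,0,0,0,0.249,1,0.403,-0.457,0.2,0,0,0.249,1,0.403,-0.457,0.4,0,0,0.249,1,0.403,-0.457,0.44,0,0,0.249,1,0.403,-0.457,0.44,0,0,0.249,0,0.403,-0.457,0.44,0,0,0.249,0,0.403,-0.457,0.44,0,0,0.249,0,0.403,-0.457,0.44,0,0,0.249,0,0.403,-0.457,0.44,0,0,0.249,0,0.403,-0.457,0.2,0,0,0.249,0,0.403,-0.457,0,0,0,0.249,0,0.403,-0.457,0,0,0,0.249,0,0.403,-0.457,0,0,0,0.249],
)

```text
t: 28.88
tool_pos: [0.4554, -0.0206, 0.1405]
tool_rot: [0.0, 0.999, 0.044, 0.0]
ft_force: [-0.7, 1.1, -0.3]
opening: 0.0853
finger_force: 0.0
```

```bash
python3 - <<'E'
from s import *
stripes('side','side7.png');stripes('top','top7.png')
E
```

```text
side [299.1 243.1] 37 [ 0.446 -0.017]
side [269.1 249.7] 42 [ 0.382 -0.023]
side [259.6 298.9] 39 [ 0.337 -0.159]
side [222.1 345. ] 59 [ 0.254 -0.255]
side [444.6 348. ] 58 [ 0.629 -0.356]
side [446.9 362.8] 88 [ 0.62  -0.387]
side [211.8 394.9] 73 [ 0.224 -0.356]
side [220.6 410.7] 126 [ 0.234 -0.389]
top [485.4 174.3] 73 [ 0.63  -0.355]
top [325.8 289.7] 70 [ 0.383 -0.028]
top [389.5 312.7] 65 [ 0.339 -0.159]
top [436.1 355.2] 53 [ 0.256 -0.255]
top [485.9 371.5] 70 [ 0.226 -0.355]
```

Call:
send_rows(
  rows=[0,0.487,0.85,0,0,0,-0.281,0,0.487,0.85,0,0,0,-0.281,0,0.487,0.85,0,0,0,-0.281,0,0.487,0.85,0,0,0,-0.281,0,0.487,0.85,0,0,0,-0.281,0,0.487,0.85,0,0,0,-0.281],
)

```text
t: 29.72
tool_pos: [0.5943, -0.2217, 0.138]
tool_rot: [-0.002, 0.885, 0.465, -0.001]
ft_force: [-0.3, 0.6, 0.2]
opening: 0.0853
finger_force: 0.0
```

Call:
send_rows(
  rows=[0,-0.333,0.378,0,0,0,-0.218,0,-0.333,0.378,0,0,0,-0.218,0,-0.333,0.378,0,0,0,-0.218,0,-0.333,0.378,0,0,0,-0.218,0,-0.333,0.378,0,0,0,-0.218,0,-0.333,0.378,0.2,0,0,-0.218,0,-0.333,0.378,0.4,0,0,-0.218,0,-0.333,0.378,0.472,0,0,-0.218,0,-0.333,0.378,0.472,0,0,-0.218,1,-0.333,0.378,0.472,0,0,-0.218,1,-0.333,0.378,0.472,0,0,-0.218,1,-0.333,0.378,0.472,0,0,-0.218,1,-0.333,0.378,0.472,0,0,-0.218,1,-0.333,0.378,0.472,0,0,-0.218,1,-0.333,0.378,0.472,0,0,-0.218],
)

```text
t: 31.6
tool_pos: [0.6284, -0.3451, 0.0262]
tool_rot: [0.003, 0.677, 0.736, 0.0]
ft_force: [0.4, 0.8, 7.4]
opening: 0.057
finger_force: 43.7
```

Call:
send_rows(
  rows=[1,0,0,-0.2,0,0,0,1,0,0,-0.472,0,0,0,1,0,0,-0.472,0,0,0,1,0.74,-0.171,-0.472,0,0,0.25,1,0.74,-0.171,-0.472,0,0,0.25,1,0.74,-0.171,-0.472,0,0,0.25,1,0.74,-0.171,-0.472,0,0,0.25,1,0.74,-0.171,-0.472,0,0,0.25,1,0.74,-0.171,-0.472,0,0,0.25],
)

```text
t: 32.72
tool_pos: [0.5683, -0.1637, 0.1406]
tool_rot: [0.0, 0.906, 0.422, -0.0]
ft_force: [0.6, -0.5, -2.4]
opening: 0.057
finger_force: 44.5
```

Call:
send_rows(
  rows=[1,0.329,-0.527,0,0,0,0.249,1,0.329,-0.527,0,0,0,0.249,1,0.329,-0.527,0,0,0,0.249,1,0.329,-0.527,0,0,0,0.249,1,0.329,-0.527,0,0,0,0.249,1,0.329,-0.527,0,0,0,0.249,1,0.329,-0.527,0.2,0,0,0.249,1,0.329,-0.527,0.4,0,0,0.249,1,0.329,-0.527,0.44,0,0,0.249,1,0.329,-0.527,0.44,0,0,0.249,0,0.329,-0.527,0.44,0,0,0.249,0,0.329,-0.527,0.44,0,0,0.249,0,0.329,-0.527,0.44,0,0,0.249,0,0.329,-0.527,0.44,0,0,0.249,0,0.329,-0.527,0.2,0,0,0.249,0,0.329,-0.527,-0.2,0,0,0.249,0,0.329,-0.527,-0.4,0,0,0.249,0,0.329,-0.527,-0.4,0,0,0.249,0,0.329,-0.527,-0.4,0,0,0.249],
)

```text
t: 35.1
tool_pos: [0.5222, -0.0155, 0.2438]
tool_rot: [0.001, 0.999, 0.044, 0.003]
ft_force: [-0.6, -1.3, -0.8]
opening: 0.0851
finger_force: 0.0
```

```bash
python3 - <<'E'
from s import *
stripes('side','side8.png');stripes('top','top8.png')
# rack pose summary
th=.449;e=np.array([np.cos(th),np.sin(th)]);f=np.array([-e[1],e[0]])
orc=np.array([.4986,.3067]); O=orc
Q=lambda x,z:(*(O+x*e).round(4),z)
print('bar chk', (np.array([.4202,.2237])-np.array([.5152,.2709]))@e,(np.array([.4202,.2237])-np.array([.5152,.2709]))@f,(orc-np.array([.5152,.2709]))@np.c_[e,f])
yw=th-np.pi/2
H=.24
plan([[(1,(.56,.17,H),(yw,))],[(1,Q(.085,H),(yw,)),(1,Q(.085,.152),(yw,))],
[(1,Q(.057,.152),(yw,)),(1,Q(.03,.152),(yw,)),(1,Q(.0,.17),(yw,)),(1,Q(-.03,.174),(yw,)),(1,Q(-.045,.174),(yw,)),(1,Q(-.055,.174),(yw,))]],(.5209,-.0134,.24,-1.483))
E
```

```text
side [329.1 236.9] 39 [ 0.513 -0.012]
side [299.1 243.2] 38 [ 0.446 -0.017]
side [269.2 249.7] 41 [ 0.382 -0.023]
side [259.6 299. ] 38 [ 0.337 -0.159]
side [222.1 345. ] 61 [ 0.254 -0.255]
side [211.8 394.9] 73 [ 0.224 -0.356]
side [220.6 410.7] 126 [ 0.234 -0.389]
top [322.6 231.6] 47 [ 0.503 -0.018]
top [323.6 259.4] 58 [ 0.445 -0.022]
top [325.8 289.6] 61 [ 0.383 -0.028]
top [389.6 312.7] 67 [ 0.339 -0.16 ]
top [436.1 355.2] 58 [ 0.256 -0.255]
top [485.8 371.6] 72 [ 0.226 -0.355]
bar chk -0.10607161551984087 -0.0012854497310455099 [0.00058489 0.03945704]
1 0.22 -0.717 0.0 0.0 0.0 -0.115  minrows 3.0
--
1 0.356 -0.599 0.0 0.0 0.0 0.0  minrows 2.8
1 0.356 -0.599 0.352 0.0 0.0 0.0  minrows 3.1
--
1 -0.112 0.0 0.0 0.0 0.0 0.0  minrows 0.4
1 -0.22 0.0 0.0 0.0 0.0 0.0  minrows 0.9
1 -0.34 0.0 -0.072 0.0 0.0 0.0  minrows 1.4
1 -0.46 0.0 -0.088 0.0 0.0 0.0  minrows 1.9
1 -0.52 0.0 -0.088 0.0 0.0 0.0  minrows 2.1
1 -0.56 0.0 -0.088 0.0 0.0 0.0  minrows 2.3
--
```

All three tins stand in the pan in a row. Next I'll go behind the orange carton.

Call:
send_rows(
  rows=[1,0.22,-0.717,0,0,0,-0.115,1,0.22,-0.717,0,0,0,-0.115,1,0.22,-0.717,0,0,0,-0.115,1,0.22,-0.717,0,0,0,-0.115,1,0.22,-0.717,0,0,0,-0.115],
)

```text
t: 35.83
tool_pos: [0.5585, 0.168, 0.2384]
tool_rot: [0.0, 0.975, 0.223, -0.002]
ft_force: [0.2, -0.2, 0.1]
opening: 0.0
finger_force: 0.0
```

Call:
send_rows(
  rows=[1,0.356,-0.599,0,0,0,0,1,0.356,-0.599,0,0,0,0,1,0.356,-0.599,0,0,0,0,1,0.356,-0.599,0,0,0,0,1,0.356,-0.599,0,0,0,0,1,0.356,-0.599,0.2,0,0,0,1,0.356,-0.599,0.352,0,0,0,1,0.356,-0.599,0.352,0,0,0,1,0.356,-0.599,0.352,0,0,0],
)

```text
t: 36.95
tool_pos: [0.5761, 0.3407, 0.1547]
tool_rot: [-0.0, 0.975, 0.222, 0.001]
ft_force: [0.5, 0.2, 1.0]
opening: 0.0
finger_force: 0.0
```

```bash
python3 - <<'E'
from s import *
o,p,R=state();print(p,R.as_euler('zyx'))
stripes('side','side9.png')
a=cv2.imread('pics/side9.png')[40:310,200:520]
cv2.imwrite('pics/m9.png',cv2.resize(a,None,fx=2,fy=2,interpolation=2))
E
```

```text
[0.57610857 0.34072856 0.15471815] [-4.47220197e-01  1.91342185e-03 -3.14093338e+00]
side [329.  237.1] 35 [ 0.512 -0.012]
side [298.9 243.3] 34 [ 0.446 -0.017]
side [269.2 249.9] 34 [ 0.382 -0.024]
side [259.5 299.1] 37 [ 0.337 -0.159]
side [222.2 345.1] 59 [ 0.254 -0.255]
side [211.8 394.9] 70 [ 0.224 -0.355]
side [221.2 405.6] 36 [ 0.236 -0.38 ]
side [220.  414.8] 35 [ 0.232 -0.396]
```

View pics/m9.png

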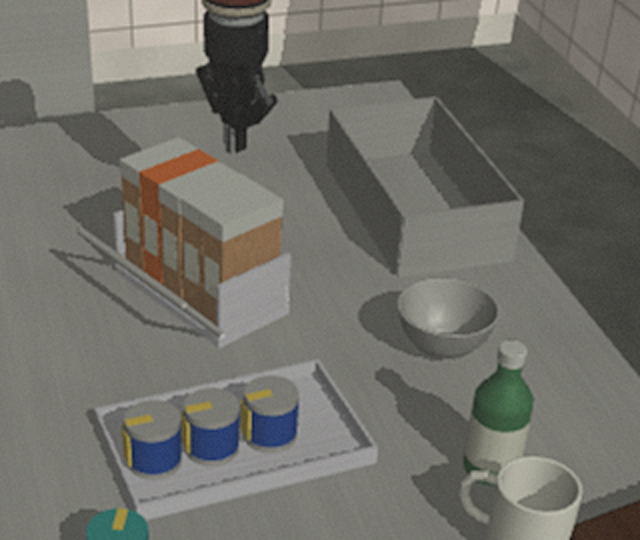

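The shut fingers (233,145) are right behind the orange carton's back top edge (200,157), and the three tins are in the pan. Pushing it forward now.

Call:
send_rows(
  rows=[1,-0.06,-0.006,0,0,0,0,1,-0.112,-0.006,0,0,0,0,1,-0.15,-0.006,0,0,0,0,1,-0.19,-0.006,0,0,0,0,1,-0.22,-0.006,0,0,0,0,1,-0.26,-0.006,-0.03,0,0,0,1,-0.3,-0.006,-0.05,0,0,0,1,-0.34,-0.006,-0.072,0,0,0,1,-0.38,-0.006,-0.08,0,0,0],
)

```text
t: 38.12
tool_pos: [0.4882, 0.3016, 0.1734]
tool_rot: [-0.0, 0.975, 0.223, 0.0]
ft_force: [0.1, 0.1, 0.1]
opening: 0.0003
finger_force: 0.2
```

```bash
python3 - <<'E'
from s import *
o,p,R=state();print(p,o['ft_force'])
snap('side','side10.png')
a=cv2.imread('pics/side10.png')[60:240,220:420]
cv2.imwrite('pics/m10.png',cv2.resize(a,None,fx=3,fy=3,interpolation=2))
E
```

```text
[0.48820033 0.30157927 0.17338583] [0.11400969 0.09490362 0.07775328]
```

View pics/m10.png

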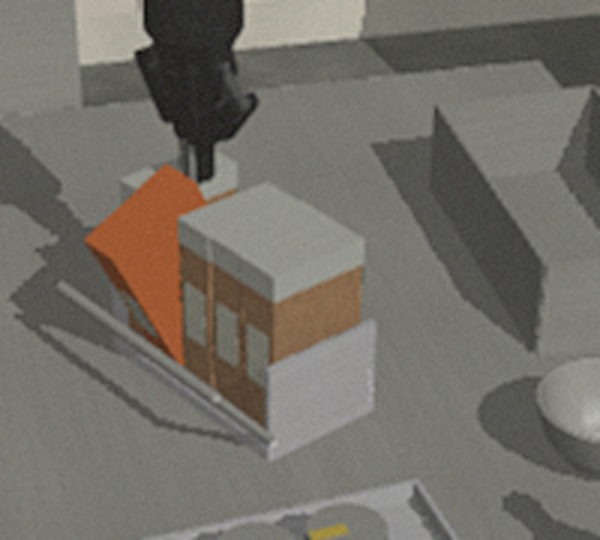

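```bash
cat > lean.py <<'E'
from p import *
th=.449;e=np.array([np.cos(th),np.sin(th)]);f=np.array([-e[1],e[0]]);O=np.array([.4986,.3067])
def W(s,t,y,a,x0=-.048):
    x=x0-s*np.sin(a)+t*np.cos(a);z=.012+s*np.cos(a)+t*np.sin(a);return (*(O+x*e+y*f),z)
E
python3 - <<'E'
from lean import *
c=np.load('pics/side10.png.npz')
for a in (.5,.6,.66,.72,.78):
    print(a,*[((proj(c,W(s,t,y,a))-[220,60])*3).round(0) for s,t,y in [(.15,0,.019),(.15,0,-.019),(.15,.09,.019),(.15,.09,-.019)]])
E
```

```text
0.5 [ 72. 248.] [101. 268.] [152. 167.] [181. 186.]
0.6 [ 59. 262.] [ 88. 282.] [134. 174.] [163. 193.]
0.66 [ 52. 271.] [ 80. 291.] [123. 179.] [152. 198.]
0.72 [ 45. 280.] [ 73. 301.] [112. 185.] [141. 204.]
0.78 [ 38. 290.] [ 67. 310.] [101. 192.] [131. 211.]
```

The carton leans at about 0.42 rad on the finger, with its front top corner at (88,240), so it is still short of balance. I'll push a little further.

Call:
send_rows(
  rows=[1,-0.03,0,-0.01,0,0,0,1,-0.06,0,-0.02,0,0,0,1,-0.09,0,-0.03,0,0,0,1,-0.12,0,-0.03,0,0,0,1,-0.15,0,-0.03,0,0,0,1,-0.18,0,-0.03,0,0,0,1,-0.18,0,-0.03,0,0,0,1,-0.18,0,-0.03,0,0,0],
)

```text
t: 39.17
tool_pos: [0.4486, 0.2825, 0.1807]
tool_rot: [-0.0, 0.975, 0.223, 0.001]
ft_force: [2.5, 0.1, 1.3]
opening: -0.0002
finger_force: 1.3
```

Call:
send_rows(
  rows=[1,0,0,-0.25,0,0,0,1,0,0,-0.5,0,0,0,1,0,0,-0.5,0,0,0,1,0,0,-0.5,0,0,0],
)

```text
t: 39.67
tool_pos: [0.4479, 0.2822, 0.3048]
tool_rot: [0.0, 0.975, 0.223, -0.0]
ft_force: [-0.2, -0.6, 0.0]
opening: 0.0001
finger_force: 0.0
```

```bash
python3 - <<'E'
from s import *
o,p,R=state();print(p,o['ft_force'])
c=snap('side','side11.png');t=snap('top','top11.png')
a=cv2.imread('pics/side11.png')[60:240,220:400];b=cv2.imread('pics/top11.png')[150:330,90:270]
cv2.imwrite('pics/m11.png',cv2.resize(np.hstack([a,b]),None,fx=2.2,fy=2.2,interpolation=2))
from lean import *
for A in (.6,.66,.72,.78):
    print(A,*[((proj(c,W(s,q,y,A))-[220,60])*2.2).round(0) for s,q,y in [(.15,0,.019),(.15,0,-.019),(.15,.09,-.019)]],*[((proj(t,W(s,q,y,A))-[-90,150])*2.2).round(0) for s,q,y in [(.15,0,.019),(.15,0,-.019)]])
E
```

```text
[0.44789129 0.28215631 0.30477686] [-0.22080641 -0.60553559  0.01322556]
0.6 [ 43. 192.] [ 64. 207.] [120. 141.] [575. 318.] [615. 300.]
0.66 [ 38. 199.] [ 59. 213.] [112. 145.] [580. 325.] [620. 307.]
0.72 [ 33. 205.] [ 54. 220.] [104. 150.] [586. 332.] [625. 314.]
0.78 [ 28. 212.] [ 49. 228.] [ 96. 155.] [591. 338.] [630. 320.]
```

View pics/m11.png

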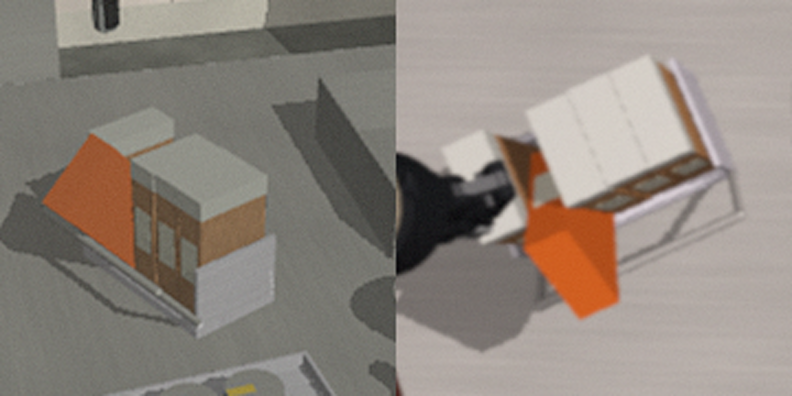

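The carton now leans on the bar at about 0.64 rad (side corners (43,203) and (90,133), top-view corners (580,318) and (618,302)), and the other four cartons stand. Next I'll plan the tilted grasp.

```bash
python3 - <<'E'
from lean import *
a=.64;yw=th-np.pi/2
w=lambda s,dz=0,a=a:(lambda q:(q[0],q[1],q[2]+dz))(W(s,.045,0,a))
print(w(.225),w(.106))
plan([[(0,w(.225,.06),(yw,a))],[(0,w(.225),(yw,a)),(0,w(.107),(yw,a))],
 [(1,w(.107,.006),(yw,a)),(1,w(.18,.01),(yw,a)),(1,w(.26,.012),(yw,a))],
 [(1,(.36,.235,.32),(yw,0))],
 [(1,(.45,.12,.30),(-.5,0))],[(1,(.5836,-.0079,.29),(.088,0))],
 [(1,(.5836,-.0079,.13),(.088,0)),(1,(.5836,-.0079,.112),(.088,0)),(0,(.5836,-.0079,.26),(.088,0))]],
 (.4486,.2825,.3045,yw))
E
```

```text
(np.float64(0.3668238430005021), np.float64(0.24320730651227424), np.float64(0.2193453403852735)) (np.float64(0.4308461280331567), np.float64(0.27405467232199077), np.float64(0.12389594519704265))
0 -0.363 0.0 0.101 0.0 0.204 0.0  minrows 3.4
--
0 -0.143 0.0 0.193 0.0 0.0 0.0  minrows 1.0
0 -0.143 0.0 0.665 0.0 0.0 0.0  minrows 2.7
--
1 0.014 0.0 -0.019 0.0 0.0 0.0  minrows 0.1
1 0.024 0.0 -0.324 0.0 0.0 0.0  minrows 1.3
1 0.029 0.0 -0.651 0.0 0.0 0.0  minrows 2.6
--
1 0.181 0.018 -0.168 0.0 -0.204 0.0  minrows 3.4
--
1 0.125 0.571 0.08 0.0 0.0 -0.198  minrows 3.3
--
1 -0.193 0.714 0.04 0.0 0.0 -0.187  minrows 3.1
--
1 0.0 0.0 0.64 0.0 0.0 0.0  minrows 2.6
1 0.0 0.0 0.712 0.0 0.0 0.0  minrows 2.8
0 0.0 0.0 0.12 0.0 0.0 0.0  minrows 0.5
--
```

Call:
send_rows(
  rows=[0,-0.363,0,0.101,0,0.204,0,0,-0.363,0,0.101,0,0.204,0,0,-0.363,0,0.101,0,0.204,0,0,-0.363,0,0.101,0,0.204,0,0,-0.363,0,0.101,0,0.204,0,0,-0.363,0,0.101,0,0.204,0],
)

```text
t: 40.52
tool_pos: [0.367, 0.243, 0.2812]
tool_rot: [-0.07, 0.926, 0.211, 0.306]
ft_force: [0.5, 0.4, -0.1]
opening: 0.0852
finger_force: 0.0
```

Call:
send_rows(
  rows=[0,-0.143,0,0.193,0,0,0,0,-0.143,0,0.193,0,0,0,0,-0.143,0,0.3,0,0,0,0,-0.143,0,0.4,0,0,0,0,-0.143,0,0.5,0,0,0,0,-0.143,0,0.6,0,0,0,0,-0.143,0,0.665,0,0,0,0,-0.143,0,0.665,0,0,0],
)

```text
t: 41.52
tool_pos: [0.4325, 0.2746, 0.1267]
tool_rot: [-0.07, 0.926, 0.211, 0.306]
ft_force: [0.2, 0.4, 0.4]
opening: 0.0856
finger_force: 0.0
```

```bash
python3 - <<'E'
from s import *
o,p,R=state();print(p,o['ft_force'],R.as_matrix().round(3))
snap('side','side12.png')
a=cv2.imread('pics/side12.png')[40:240,200:400]
cv2.imwrite('pics/m12.png',cv2.resize(a,None,fx=3,fy=3,interpolation=2))
E
```

```text
[0.43252565 0.27460127 0.12667863] [0.19233615 0.37255124 0.4175178 ] [[ 0.723  0.434  0.537]
 [ 0.348 -0.901  0.259]
 [ 0.597 -0.    -0.802]]
```

View pics/m12.png

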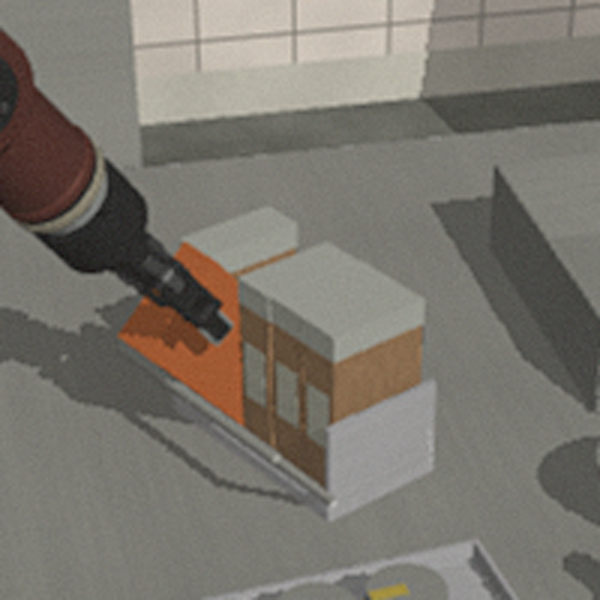

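The fingers straddle the leaning carton, clear of its neighbours. Gripping now, then drawing it out along its axis.

Call:
send_rows(
  rows=[1,0,0,0,0,0,0,1,0,0,0,0,0,0,1,0,0,0,0,0,0,1,0,0,0,0,0,0,1,0,0,0,0,0,0,1,0,0,0,0,0,0,1,0,0,0,0,0,0],
  squeeze=60,
)

```text
t: 42.45
tool_pos: [0.4307, 0.2738, 0.1264]
tool_rot: [-0.07, 0.925, 0.211, 0.308]
ft_force: [-2.5, -2.4, 6.6]
opening: 0.0372
finger_force: 60.4
```

Call:
send_rows(
  rows=[1,0.014,0,-0.019,0,0,0,1,0.016,0,-0.06,0,0,0,1,0.018,0,-0.1,0,0,0,1,0.02,0,-0.15,0,0,0,1,0.022,0,-0.2,0,0,0,1,0.024,0,-0.25,0,0,0,1,0.024,0,-0.3,0,0,0,1,0.026,0,-0.35,0,0,0,1,0.026,0,-0.4,0,0,0,1,0.028,0,-0.45,0,0,0,1,0.028,0,-0.5,0,0,0,1,0.029,0,-0.55,0,0,0,1,0.029,0,-0.6,0,0,0,1,0.029,0,-0.651,0,0,0,1,0.029,0,-0.651,0,0,0],
)

```text
t: 44.32
tool_pos: [0.3567, 0.2419, 0.2606]
tool_rot: [-0.068, 0.926, 0.211, 0.304]
ft_force: [0.9, -0.1, -3.8]
opening: 0.0374
finger_force: 60.9
```

```bash
python3 - <<'E'
from s import *
o,p,R=state();print(p,o['ft_force'],o['opening'])
c=stripes('side','side13.png');q=np.load('pics/side0.png.npz')
# change of the rack region (right cheek + brown cartons) against the start
for y0,y1,x0,x1 in [(120,210,300,350),(130,200,275,300),(110,140,255,300)]:
    print(np.abs(c['pixels'][y0:y1,x0:x1].astype(int)-q['pixels'][y0:y1,x0:x1]).mean().round(1))
E
```

```text
[0.35668296 0.2419498  0.26057449] [ 0.86204527 -0.08645351 -3.82294867] 0.037365925833867844
side [329.1 237.2] 32 [ 0.512 -0.013]
side [298.9 243.2] 34 [ 0.446 -0.017]
side [269.3 249.8] 37 [ 0.382 -0.023]
side [259.6 299. ] 36 [ 0.337 -0.159]
side [222.3 345. ] 59 [ 0.254 -0.255]
side [211.7 394.9] 71 [ 0.224 -0.355]
side [221.1 409.5] 61 [ 0.235 -0.387]
2.9
6.1
26.7
```

Call:
send_rows(
  rows=[1,0.181,0.018,-0.168,0,-0.05,0,1,0.181,0.018,-0.168,0,-0.1,0,1,0.181,0.018,-0.168,0,-0.15,0,1,0.181,0.018,-0.168,0,-0.204,0,1,0.181,0.018,-0.168,0,-0.204,0,1,0.181,0.018,-0.168,0,-0.204,0],
)

```text
t: 45.12
tool_pos: [0.3688, 0.2427, 0.3195]
tool_rot: [0.002, 0.975, 0.222, -0.003]
ft_force: [-0.7, 0.4, -2.9]
opening: 0.0373
finger_force: 61.2
```

Call:
send_rows(
  rows=[1,0.125,0.571,0.08,0,0,-0.198,1,0.125,0.571,0.08,0,0,-0.198,1,0.125,0.571,0.08,0,0,-0.198,1,0.125,0.571,0.08,0,0,-0.198,1,0.125,0.571,0.08,0,0,-0.198,1,0.125,0.571,0.08,0,0,-0.198],
)

```text
t: 45.88
tool_pos: [0.4581, 0.1276, 0.3012]
tool_rot: [0.001, 0.861, 0.509, -0.002]
ft_force: [1.0, -0.6, -4.6]
opening: 0.0375
finger_force: 63.3
```

Call:
send_rows(
  rows=[1,-0.193,0.714,0.04,0,0,-0.187,1,-0.193,0.714,0.04,0,0,-0.187,1,-0.193,0.714,0.04,0,0,-0.187,1,-0.193,0.714,0.04,0,0,-0.187,1,-0.193,0.714,0.04,0,0,-0.187,1,-0.193,0.714,0.04,0,0,-0.187,1,-0.193,0.714,0.04,0,0,-0.187],
)

```text
t: 46.75
tool_pos: [0.5915, 0.0002, 0.291]
tool_rot: [0.0, 0.676, 0.737, -0.003]
ft_force: [0.2, 0.0, -4.7]
opening: 0.0372
finger_force: 65.2
```

```bash
python3 - <<'E'
from s import *
o,p,R=state();print(o['t'],p,R.as_euler('zyx'),o['ft_force'],o['opening'])
c=stripes('side','side14.png')
cv2.imwrite('pics/m14.png',cv2.resize(c['pixels'][40:310,200:500,::-1],None,fx=2,fy=2,interpolation=2))
for y in(-.019,.019):
  for x in (-.045,.045):
    th=.088;w=np.array([.5836+ np.cos(th)*y-np.sin(th)*x,-.0079+np.sin(th)*y+np.cos(th)*x,p[2]-.107]);print((proj(c,w)-[200,40])*2)
E
```

```text
46.75 [5.91469972e-01 2.32037180e-04 2.90950928e-01] [-1.65756423 -0.00442091  3.13618332] [ 0.15043958  0.0060767  -4.70928059] 0.03717500669152597
side [329.2 237.1] 38 [ 0.513 -0.012]
side [299.1 243.2] 37 [ 0.446 -0.017]
side [269.2 249.8] 40 [ 0.382 -0.023]
side [259.6 298.9] 39 [ 0.337 -0.159]
side [222.2 345. ] 58 [ 0.254 -0.255]
side [211.8 394.9] 73 [ 0.224 -0.356]
side [220.7 410.4] 121 [ 0.234 -0.388]
[327.24614467 314.10730924]
[293.70213147 265.86895235]
[362.7161571  306.98021615]
[327.66361109 259.48728405]
```

View pics/m14.png

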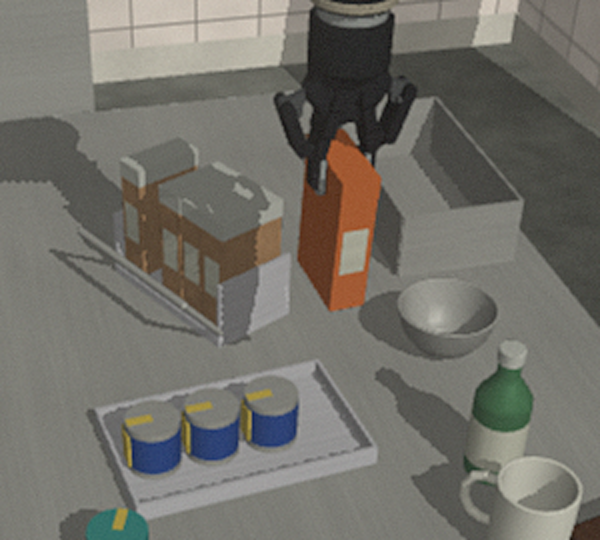

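The carton is held upright (bottom corners (333,307), (363,303) and (299,262)), the other four cartons stand, and the tins are unmoved. The tool is about 8 mm off in x and y, so I'll correct that and lower.

Call:
send_rows(
  rows=[1,-0.03,-0.034,0,0,0,0,1,-0.03,-0.034,0.1,0,0,0,1,-0.03,-0.034,0.25,0,0,0,1,-0.03,-0.034,0.4,0,0,0,1,-0.03,-0.034,0.55,0,0,0,1,-0.03,-0.034,0.65,0,0,0,1,-0.03,-0.034,0.69,0,0,0,1,-0.03,-0.034,0.69,0,0,0,1,-0.03,-0.034,0.69,0,0,0],
)

```text
t: 47.92
tool_pos: [0.5835, -0.0102, 0.119]
tool_rot: [0.0, 0.676, 0.737, -0.003]
ft_force: [-1.5, 1.3, 2.4]
opening: 0.0371
finger_force: 65.9
```

Call:
send_rows(
  rows=[1,0,0,0.004,0,0,0,1,0,0,0.008,0,0,0,1,0,0,0.008,0,0,0,1,0,0,0.008,0,0,0],
)

```text
t: 48.42
tool_pos: [0.5837, -0.0099, 0.1189]
tool_rot: [0.0, 0.676, 0.737, -0.003]
ft_force: [-7.2, 2.3, 15.2]
opening: 0.0373
finger_force: 67.8
```

```bash
python3 - <<'E'
from s import *
o,p,R=state();print(p,R.as_euler('zyx'),o['ft_force'],o['moment'])
c=stripes('side','side15.png');t=stripes('top','top15.png')
def lo(c):
    h=cv2.cvtColor(c['pixels'],cv2.COLOR_RGB2HSV);m=cv2.inRange(h,(4,160,90),(14,255,255));n,l,st,ce=cv2.connectedComponentsWithStats(m)
    k=1+st[1:,4].argmax();i=np.argwhere(l==k);print('orange',st[k]);return i[i[:,0]==i[:,0].max()][:,::-1].mean(0), i[:,::-1][i[:,1].argmin()],i[:,::-1][i[:,1].argmax()]
print(lo(c))
th=.088
for z in (.004,.010):
  for y,x in((-.019,-.045),(.019,-.045),(-.019,.045)):
    print(z,proj(c,(p[0]+np.cos(th)*y-np.sin(th)*x,p[1]+np.sin(th)*y+np.cos(th)*x,z)).round(1))
E
```

```text
[ 0.58367361 -0.00989945  0.11885952] [-1.65676952 -0.00413243  3.1361196 ] [-7.16867358  2.31169105 15.21723787] [ 0.14132842  1.71837503 -0.1954227 ]
side [13.3 53.3] 31 [-0.236  1.136]
side [ 6.3 73.6] 47 [-0.239  0.98 ]
side [329. 237.] 40 [ 0.512 -0.012]
side [299.  243.2] 42 [ 0.446 -0.017]
side [269.  249.7] 45 [ 0.381 -0.023]
side [259.6 298.9] 39 [ 0.337 -0.159]
side [222.2 345. ] 60 [ 0.254 -0.255]
side [214.2 359.8] 20 [ 0.236 -0.284]
side [211.9 394.9] 74 [ 0.224 -0.356]
side [220.7 410.5] 143 [ 0.234 -0.389]
top [322.2 228.3] 77 [ 0.51  -0.017]
top [389.4 312.7] 67 [ 0.339 -0.159]
top [436.  355.2] 60 [ 0.256 -0.255]
top [485.9 371.5] 70 [ 0.226 -0.355]
orange [ 345  184   36   80 1169]
(array([358.5, 263. ]), array([345, 220]), array([380, 207]))
0.004 [359.2 266. ]
0.004 [375.5 262.2]
0.004 [344.  240.6]
0.01 [359.4 263.9]
0.01 [375.7 260.1]
0.01 [344.1 238.6]
```

The carton is standing on the pan floor; its lower edge is within about 1 px of the floor projection and the load has gone to the pan. Releasing.

Call:
send_rows(
  rows=[1,0,0,-0.008,0,0,0,0,0,0,-0.008,0,0,0,0,0,0,-0.008,0,0,0,0,0,0,-0.008,0,0,0,0,0,0,-0.008,0,0,0,0,0,0,-0.2,0,0,0,0,0,0,-0.4,0,0,0,0,0,0,-0.7,0,0,0,0,0,0,-0.7,0,0,0,0,0,0,-0.7,0,0,0,0,0,0,-0.7,0,0,0,0,0,0,-0.7,0,0,0],
)

```text
t: 50.02
tool_pos: [0.583, -0.0089, 0.2881]
tool_rot: [-0.002, 0.676, 0.737, -0.005]
ft_force: [-0.4, -0.4, 0.7]
opening: 0.0857
finger_force: 0.0
```

```bash
python3 - <<'E'
from s import *
o,p,R=state();print(o['t'],p,o['ft_force'])
c=stripes('side','side16.png');t=stripes('top','top16.png')
def hull(c):
    h=cv2.cvtColor(c['pixels'],cv2.COLOR_RGB2HSV);m=cv2.inRange(h,(4,150,70),(14,255,255));n,l,st,ce=cv2.connectedComponentsWithStats(m)
    k=1+st[1:,4].argmax();i=np.argwhere(l==k)[:,::-1].astype(np.int32)
    return cv2.approxPolyDP(cv2.convexHull(i),2.5,True)[:,0].tolist()
th=.088
for cam in (c,t):
  print(hull(cam))
  print([proj(cam,(.5836+np.cos(th)*y-np.sin(th)*x,-.009+np.sin(th)*y+np.cos(th)*x,z)).round(0).tolist() for z in(.004,.154) for y,x in((-.019,-.045),(.019,-.045),(.019,.045),(-.019,.045))])
E
```

```text
50.025 [ 0.58298394 -0.00892875  0.28812865] [-0.44044238 -0.39379846  0.7445987 ]
side [329.2 237. ] 39 [ 0.513 -0.012]
side [269.2 249.7] 43 [ 0.382 -0.023]
side [316.3 253.5] 40 [ 0.473 -0.058]
side [259.6 298.9] 38 [ 0.337 -0.159]
side [222.1 345. ] 60 [ 0.254 -0.255]
side [211.8 394.9] 73 [ 0.224 -0.356]
side [220.6 410.6] 128 [ 0.234 -0.389]
top [343.2 246.7] 60 [ 0.473 -0.062]
top [389.4 312.7] 62 [ 0.339 -0.159]
top [436.1 355.3] 66 [ 0.256 -0.255]
top [485.7 371.7] 69 [ 0.226 -0.355]
[[362, 182], [378, 206], [373, 258], [358, 263], [344, 228], [346, 184]]
[[359.0, 266.0], [375.0, 262.0], [359.0, 237.0], [344.0, 240.0], [363.0, 210.0], [380.0, 206.0], [363.0, 182.0], [346.0, 185.0]]
[[564, 94], [453, 116], [436, 101], [425, 48], [431, 44], [549, 23]]
[[341.0, 204.0], [340.0, 187.0], [299.0, 190.0], [300.0, 207.0], [342.0, 194.0], [340.0, 174.0], [293.0, 177.0], [294.0, 197.0]]
```

The carton stands upright in place, but tin B has been knocked: its stripe moved from (0.446,-0.017) to (0.473,-0.060). I'll measure its new position in code.

```bash
python3 - <<'E'
from s import *
t=np.load('pics/top16.png.npz');s=np.load('pics/side16.png.npz')
def st(c,u,v):
    hsv=cv2.cvtColor(c['pixels'],cv2.COLOR_RGB2HSV);m=cv2.inRange(hsv,(20,90,150),(34,255,255));n,l,_,ce=cv2.connectedComponentsWithStats(m)
    k=l[int(v),int(u)];p=np.array([ray(c,x,y,.06)[:2] for y,x in np.argwhere(l==k)]);mu=p.mean(0);w,V=np.linalg.eigh(np.cov((p-mu).T));print('stripe',mu,V[:,1],np.ptp((p-mu)@V[:,1]))
st(t,343,247);st(s,316,254)
# blue bands in both views
for nm,c in(('side',s),('top',t)):
    h=cv2.cvtColor(c['pixels'],cv2.COLOR_RGB2HSV);m=cv2.inRange(h,(108,120,30),(125,255,255));n,l,S,ce=cv2.connectedComponentsWithStats(m)
    for k in range(1,n):
        if S[k,4]>30: print(nm,S[k],ce[k].round(1))
# expected side silhouettes for known tins and candidates
def sil(c,x,y,z0=0.004):
    P=np.array([proj(c,(x+.029*np.cos(a),y+.029*np.sin(a),z)) for a in np.linspace(0,6.28,40) for z in(z0,z0+.06)]);return P.min(0).round(1),P.max(0).round(1)
for q in [(.3945,-.025),(.5225,-.0135),(.4585,-.0625),(.4875,-.0575),(.4587,-.0195)]: print(q,sil(s,*q))
for c in (s,):
    b=c['pixels'];print('grey profile');
    for v in (240,250,256,262): print(v,b[v,285:345].mean(1).astype(int).tolist())
E
```

```text
stripe [ 0.47251173 -0.0619592 ] [-0.99977874 -0.02103489] 0.026965232582251634
stripe [ 0.47312614 -0.05754529] [-0.99936309 -0.03568504] 0.02547148676100509
side [312 243  37  37 464] [329.5 264.8]
side [266 255  24  22 356] [277.7 267.3]
(0.3945, -0.025) (array([261.3, 238.9]), array([290.1, 278.8]))
(0.5225, -0.0135) (array([319.8, 226.7]), array([347.5, 265.5]))
(0.4585, -0.0625) (array([295.7, 245.5]), array([324.2, 285.9]))
(0.4875, -0.0575) (array([309. , 241.9]), array([337.2, 281.9]))
(0.4587, -0.0195) (array([291.2, 232.8]), array([319. , 272.1]))
grey profile
240 [164, 165, 160, 160, 159, 158, 160, 160, 158, 156, 155, 156, 154, 155, 152, 147, 150, 149, 148, 153, 127, 99, 103, 106, 108, 107, 107, 107, 104, 107, 110, 106, 104, 101, 102, 107, 87, 68, 86, 117, 127, 121, 123, 122, 120, 120, 124, 119, 118, 120, 121, 122, 119, 124, 120, 122, 123, 125, 123, 119]
250 [120, 119, 123, 122, 114, 131, 154, 153, 153, 157, 150, 118, 104, 105, 100, 108, 107, 111, 104, 103, 105, 105, 110, 104, 115, 123, 126, 125, 121, 123, 121, 122, 123, 121, 125, 119, 120, 122, 123, 122, 121, 119, 120, 124, 118, 121, 122, 122, 122, 123, 117, 104, 81, 78, 74, 79, 76, 78, 77, 76]
256 [124, 124, 115, 85, 50, 120, 164, 134, 101, 106, 106, 106, 102, 108, 105, 104, 108, 102, 103, 107, 100, 105, 96, 75, 77, 114, 128, 127, 126, 122, 122, 124, 124, 124, 119, 120, 122, 123, 118, 119, 121, 121, 121, 124, 116, 127, 121, 121, 120, 125, 121, 116, 87, 75, 81, 75, 76, 72, 74, 74]
262 [71, 75, 70, 63, 58, 96, 144, 150, 148, 153, 130, 99, 102, 107, 104, 104, 106, 103, 106, 109, 106, 107, 93, 70, 84, 114, 107, 61, 88, 104, 109, 112, 113, 113, 121, 118, 126, 124, 124, 125, 128, 128, 131, 131, 132, 132, 135, 122, 100, 71, 60, 63, 74, 72, 76, 81, 95, 106, 117, 121]
```

The knocked tin B stands on the pan floor at about pan (-0.003,-0.045), inside the ±0.06 limit, and its silhouette matches an upright tin. Nothing needs mending, so I'm handing in.

```bash
python3 -c "
from h import *
print(r.close_job())"
```

```text
the job is handed in; nothing more can be done
None
```

The job is handed in, with no verdict returned: the three tins were booked out with the button pressed, and the orange carton was tipped onto the bar, pulled free and stood in the pan with the tins; one tin was knocked aside late on, but by my measurement it still stands upright inside the pan limits.

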